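# Turn the dyed plate over on the inspection set-up

## Task

Move every steel block off the blue-dyed plate onto the green rubber mat, then turn the plate over (it is too wide to grasp flat, so it can be levered up by its overhanging edge against the angle plate's wall) and lower it gently, without letting it drop, so that it lies bare face up on both parallels, roughly centred on them, and pushed back square against the angle plate's wall. Then set all the blocks back on the plate, side by side and each well on it, and leave the other instruments where they are.

Things in the scene. Friction and masses are not known exactly. Their poses are not given: they have to be found in the camera images.
- fixture: Clamped set-up on the black granite (granite top at z = 50 mm); cannot move. Two steel parallels, bars 127 mm long (x = -45 to +82 mm), 16 wide, 30 high, centred at y = -55 and +55 mm, end at the upright wall of a cream angle plate. Between and in front of them the granite is bare. Origin on the granite midway between the parallels; +x points into the wall, y runs along it, z up.
- wall_foot (a point): Middle of the wall's face at the height of the parallels' tops: 82 mm along x and 30 mm up from the fixture's origin, same axes. The wall is flat and upright, 190 mm wide, 14 mm thick, its top 85 mm above this point (115 mm above the granite).
- plate: Workpiece: square-edged aluminium plate 160 x 160 x 12 mm, 0.65 to 0.9 kg; bores only painted. Origin at its centre; z points out of the face dyed blue; the other is bare metal with a dark ring. At the start it lies blue face up on the parallels, far edge within 8 mm of the wall; about 35 mm of its near edge overhangs the parallels' ends, its underside 30 mm above the granite.
- mat: Dark green rubber mat, 190 mm (x) by 170 mm (y), 3 mm thick, fixed flat on the granite to the left or the right of the set-up. Origin at the centre of its underside, z up.
- case: Closed wooden gauge case with a brass plate on its lid, 150 x 170 x 39 mm, fixed on the granite on the other side; origin at the centre of its underside. Not needed.
- block1: Dark drilled steel setting block used as a hold-down weight, 50 (x) x 30 (y) x 40 (z) mm, about 0.34 kg; origin at its centre, z up at the start. Standing on the plate at the start, or absent.
- block2: Dark drilled steel setting block used as a hold-down weight, 50 (x) x 30 (y) x 40 (z) mm, about 0.34 kg; origin at its centre, z up at the start. Standing on the plate at the start, or absent.
- block3: Dark drilled steel setting block used as a hold-down weight, 50 (x) x 30 (y) x 40 (z) mm, about 0.34 kg; origin at its centre, z up at the start. Standing on the plate at the start, or absent.
- block4: Dark drilled steel setting block used as a hold-down weight, 50 (x) x 30 (y) x 40 (z) mm, about 0.34 kg; origin at its centre, z up at the start. Standing on the plate at the start, or absent.
- vblock: Small steel V-block 50 x 44 x 36 mm, loose on the granite; origin at its underside. A bystander, to be left where it is.
- dye_bottle: Small blue bottle with a white cap, 42 mm across, 85 mm tall, loose on the granite; origin at its underside. A bystander, to be left where it is.
- ring_gauge: Steel ring gauge, 58 mm across, 22 mm high, loose on the granite; origin at its underside. A bystander, to be left where it is.
- micrometer: Outside micrometer lying flat, about 140 mm long, loose on the granite; origin at its underside. A bystander, to be left where it is.
- plug_gauge: Brass plug gauge standing on its 40 mm disc, 44 mm tall, loose on the granite; origin at its underside. A bystander, to be left where it is.
There are look-alikes about, which are no part of the job. Leave any orange or purple look-alike of the block3 alone.

How it is judged:
By the outcome, as a careful person would: the job done as asked, in the order asked, and still so for the second after the job is handed in, with the robot touching nothing.
Of block1, block2, block3, block4 only 2 to 4 are there at a start; the rules pass over those that are not, and their reading is None.
At some moment in a run one of block1, block2, block3, block4 may be knocked a few centimetres aside while the robot is not near it.
It also fails if it takes over 210 s, if anything falls off the work surface, if the arm or the gripper's body presses on something with over 40 N, if the wrist force passes 120 N, or if a joint passes its speed limit or range.

## Robot

A 7-joint arm with a two-finger parallel gripper is mounted at the origin on the work surface. World frame = base frame: x ahead of the robot, y to its left, z up, the work surface at z = 0. Lengths are in m, angles in rad, forces in N, time in s.
With the tool pointing down it reaches from about 0.425 to 0.95 m from the base axis. Payload 4.7 kg.
Tool frame: the origin (TCP) lies on the centre line of the jaws, within the pads' length; the fingertips stand 8 mm ahead of it and the grasp point (between the pads) lies 11 mm behind it (manip.tcp_to_tips is the distance from the TCP to the fingertips, in m); z points along the fingers, y is the direction in which the jaws open and shut (so a half turn about z gives the same grasp; the last joint's range is limited). The gripper opens to 85 mm and grips with 20 to 120 N. Pads are 22 mm wide; open, the fingers measure 114 mm over their backs; the gripper's body (76 mm by 85 mm) begins 54 mm behind the grasp point. The pads swing forward as they close: fully open they stand 13 mm farther back than shut.
Start: joints at [-1.289, 0.469, -0.049, 1.532, 0.024, 1.141, -0.082], TCP at [0.206, 0.643, 0.239] pointing down, gripper open.
Joint ranges: [-2.59, 2.59], [-0.33, 1.99], [-1.39, 1.29], [0.1, 2.45], [-1.04, 4.18], [0.21, 1.99], [-2.66, 2.66]. Speed limits (rad/s): [2.57, 2.57, 3.14, 3.14, 3.14, 3.14, 3.14].

## Interface

Orientations are given as a unit quaternion [w, x, y, z].
In Python, from station import manip, optics, finish_job gives the robot as it stands.
- The arm moves only by the tool jog_arm, never from a script. Its argument "moves" is a list of rows, each a list of 3 entries, a list of its own where there are three numbers: the closure, from 0 (fully open) to 1 (shut), then the shift along the tool's x, y, z in cm, then the turn about the tool's z in units of 5 degrees (1.0 is 5 degrees). In form: [[grip, [tx, ty, tz], spin], ...]. A call has 1 to 20 rows; each row is the pose to reach, as a shift and turn from the pose commanded when the call began, along the tool's axes at that moment; what a row does not reach only later rows make up. A row lasts 1/8 s, in which the tool goes at most 62.5 mm and 10.7 degrees, less where a joint would pass 70% of its speed; a pose out of reach is approached as far as the arm can. A call with a gripper value outside its range is refused whole. The fingers move at their own pace and stop on an object; the grip force is fixed at half the most. Time passes only in rows, so rows that repeat a pose let the fingers close. It gives the time, the measured TCP pose, the force and the opening at its end, in the units of the state.
- manip.state(): the state, without advancing time (a new reading comes with each control period).
- optics.camera(name): name is "scene" or "top" or "wrist"; returns (picture, depth): 400x640x3 uint8, red, green, blue; 400x640 float32, m along the optical axis (not along the pixel's ray), 0 where there is no reading.
- optics.get_calibration(name): a dict with "camera_matrix" (3x3 intrinsics, pixels), "xyz" and "rotation" of the camera in the world. Camera axes: x right, y up, looking along -z (the intrinsics and any distortion apply to the point x, -y, -z); pixel columns grow to the right and rows downward; lengths in m; the calibration is good to about 2 mm. A picture is of the moment at which its call begins: read the wrist's pose just before it. get_calibration takes no time and is no camera call; for the wrist camera it gives the pose at the moment of the call.
- finish_job(): hands the job in, once; it reports no verdict.
The state is a dict: "time_s": time; "q": joint angles; "joint_velocities": joint speeds; "joint_efforts": joint torques, N m; "eef_pos": TCP position; "tcp_rot": TCP orientation; "ft_force": force on the tool from outside, world axes, zero at the start; "wrist_torque": the same for the moment, N m; "grip_width": opening from 0.0 (shut) to 1.0 (fully open).
Only numpy, scipy, OpenCV 4.12 (cv2) and the standard library are available. Lean on these libraries where they do the work, as an engineer would, in place of code of your own. Each camera call takes 0.05 s, during which the arm holds its last target.

## Working session

There is one attempt and no reset: what is moved stays moved. The work goes in short steps, Python scripts to look and compute and a tool call to move; the robot and the scene stay as the last step left them, time stands still between calls to the robot, and variables do not carry over. Pictures are saved under pics/ and viewed, and the job is handed in when it is done.

Besides the shell and the picture viewer there is one more tool, called after ">>>" as name([rows], argument=value, ...), one row to a line, values as JSON. jog_arm: Moves the arm, as the interface text tells. Its arguments: {"type":"object","properties":{"moves":{"type":"array"}},"required":["moves"]}

```bash
ls; mkdir -p pics
cat > h.py <<'E'
import numpy as np, cv2
from station import manip, optics, finish_job
from scipy.spatial.transform import Rotation as R
np.set_printoptions(precision=4,suppress=True)
def rot(c):
    r=np.array(c["rotation"],float)
    if r.shape==(3,3): return r
    return R.from_quat([r[1],r[2],r[3],r[0]]).as_matrix()
def tmat(s):
    q=s["tcp_rot"]; return R.from_quat([q[1],q[2],q[3],q[0]]).as_matrix()
def grab(name,fn=None):
    c=optics.get_calibration(name); p,d=optics.camera(name)
    if fn: cv2.imwrite("pics/"+fn,p[:,:,::-1])
    return c,p,d
def pts(c,d):
    K=np.array(c["camera_matrix"]); h,w=d.shape
    u,v=np.meshgrid(np.arange(w),np.arange(h))
    P=np.stack([(u-K[0,2])/K[0,0]*d,-(v-K[1,2])/K[1,1]*d,-d],-1)
    return P@rot(c).T+np.array(c["xyz"])
def ray(c,u,v,z):
    K=np.array(c["camera_matrix"]); r=rot(c)@np.array([(u-K[0,2])/K[0,0],-(v-K[1,2])/K[1,1],-1]); o=np.array(c["xyz"])
    return o+r*(z-o[2])/r[2]
E
python3 - <<'E'
from h import *
s=manip.state(); print(s); print(manip.tcp_to_tips)
for n in("top","scene","wrist"):
    c,p,d=grab(n,n+"0.png"); print(n,c)
    np.savez(n+"0.npz",p=p,d=d)
E
```

```text
pics
{'time_s': 0.0, 'q': array([-1.2889,  0.4695, -0.0486,  1.5337,  0.0241,  1.141 , -0.0823]), 'joint_velocities': array([-0.0009,  0.0008, -0.0004, -0.0006, -0.0002,  0.0001, -0.0006]), 'joint_efforts': array([  0.0001, -51.031 ,  -0.0469, -23.7701,   0.0106,   0.0076,
         0.    ]), 'eef_pos': array([0.2062, 0.6421, 0.2382]), 'tcp_rot': array([-0.0001,  0.1547,  0.988 , -0.001 ]), 'ft_force': array([0.7718, 0.0523, 1.079 ]), 'wrist_torque': array([ 0.0011,  0.0051, -0.0249]), 'grip_width': 0.9970696687350508}
0.008
top {'camera_matrix': array([[440.9768,   0.    , 310.7894],
       [  0.    , 440.9768, 202.053 ],
       [  0.    ,   0.    ,   1.    ]]), 'xyz': array([0.4456, 0.0057, 1.2086]), 'rotation': array([ 0.7169,  0.0146, -0.0244, -0.6966])}
scene {'camera_matrix': array([[417.2953,   0.    , 318.0029],
       [  0.    , 417.2953, 199.973 ],
       [  0.    ,   0.    ,   1.    ]]), 'xyz': array([0.9933, 0.7403, 0.9812]), 'rotation': array([0.2756, 0.1077, 0.3728, 0.8795])}
wrist {'camera_matrix': array([[278.2169,   0.    , 318.3542],
       [  0.    , 278.2169, 198.8213],
       [  0.    ,   0.    ,   1.    ]]), 'xyz': array([0.1336, 0.6666, 0.3731]), 'rotation': array([ 0.7988, -0.1224, -0.0876,  0.5824])}
```

View pics/top0.png

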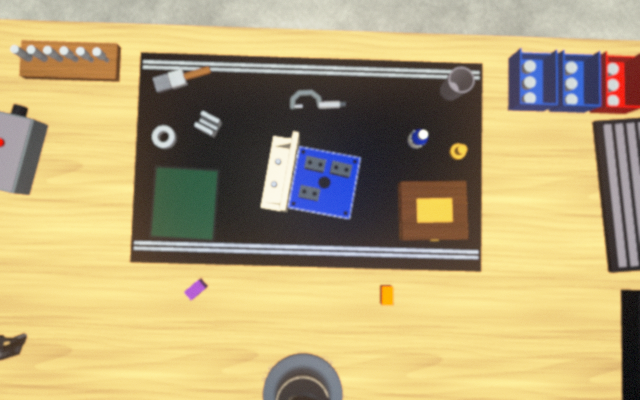

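View pics/scene0.png

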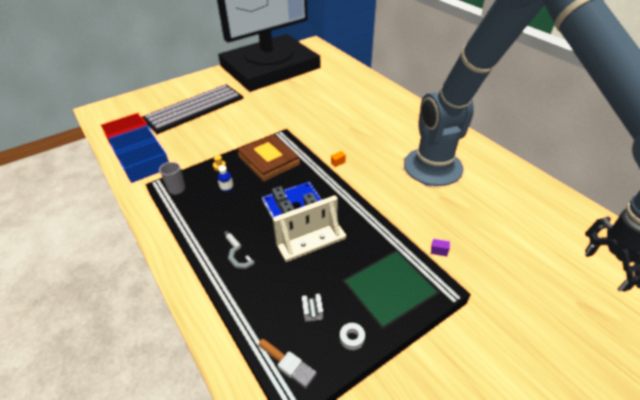

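View pics/wrist0.png

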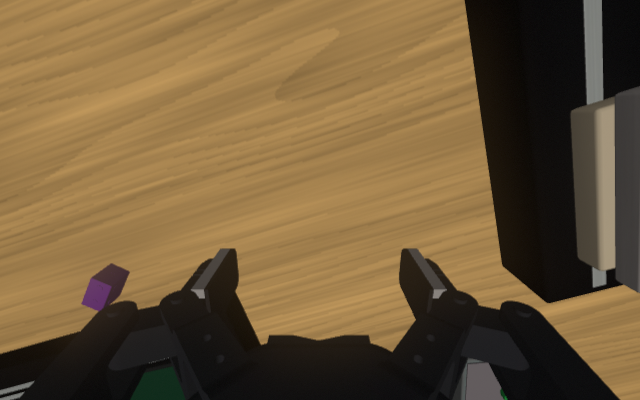

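The top view shows the plate at about (325,182) with three dark blocks on it. The cream wall is on its left at about (280,173), the mat is at (184,203), and the purple and orange decoys lie in front on the wood. Next I'll measure these.

Run:
```python
from h import *
c=optics.get_calibration("top"); z=np.load("top0.npz"); p,d=z['p'],z['d']
P=pts(c,d); hsv=cv2.cvtColor(p,cv2.COLOR_RGB2HSV)
def info(m,name,mn=30):
    m=m.astype(np.uint8); n,l,st,ce=cv2.connectedComponentsWithStats(m)
    for i in range(1,n):
        if st[i,4]<mn: continue
        cs,_=cv2.findContours((l==i).astype(np.uint8),cv2.RETR_EXTERNAL,cv2.CHAIN_APPROX_NONE)
        r=cv2.minAreaRect(cs[0]); q=P[l==i]
        print(name,st[i,4],ce[i],'z',np.median(q[:,2]),'rect',r)
        zz=np.median(q[:,2])
        pp=np.array([ray(c,u,v,zz)[:2] for u,v in cs[0][:,0]],np.float32)
        rr=cv2.minAreaRect(pp); print('   world',rr, cv2.boxPoints(rr).round(4).tolist())
x,y=P[...,0],P[...,1]
g=(hsv[...,0]>60)&(hsv[...,0]<90)&(hsv[...,1]>80)&(hsv[...,2]>30); info(g,'mat',500)
b=(hsv[...,0]>105)&(hsv[...,0]<130)&(hsv[...,1]>150)&(hsv[...,2]>80)
b[:, :240]=0;b[:,380:]=0
hull=np.zeros_like(d,np.uint8); ys,xs=np.nonzero(b); cv2.fillConvexPoly(hull,cv2.convexHull(np.stack([xs,ys],1).astype(np.int32)),1)
info(hull>0,'plate'); print('platez',np.median(P[b][:,2]))
info((hull>0)&(P[...,2]>0.112),'blocks',20)
cr=(p[...,0]>150)&(p[...,1]>140)&(hsv[...,1]<80); cr[:,:255]=0;cr[:,305:]=0;cr[:120]=0;cr[220:]=0
info(cr,'cream',100); 
m=cr&(P[...,2]>.145); info(m,'walltop',10)
im=cv2.resize(p[110:240,130:480],None,fx=2.2,fy=2.2,interpolation=cv2.INTER_CUBIC); cv2.imwrite('pics/topc.png',im[:,:,::-1])
im=cv2.resize(p[120:230,250:380],None,fx=6,fy=5.4,interpolation=cv2.INTER_CUBIC)[:600]; cv2.imwrite('pics/topp.png',im[:,:,::-1])
```

```text
mat 3676 [186.7312 200.9081] z 0.05384991624412139 rect ((184.9379425048828, 202.55519104003906), (59.72029495239258, 67.82394409179688), 3.3664605617523193)
   world ((0.49876463413238525, 0.3193620443344116), (0.15570107102394104, 0.1774691641330719), 88.73812866210938) [[0.4083000123500824, 0.2434999942779541], [0.5857999920845032, 0.23960000276565552], [0.5892000198364258, 0.3952000141143799], [0.41179999709129333, 0.39910000562667847]]
plate 3679 [324.1647 182.0699] z 0.09398007589748181 rect ((324.11602783203125, 182.1119842529297), (60.910491943359375, 60.821048736572266), 10.30484676361084)
   world ((0.5596404671669006, -0.04136885702610016), (0.15477144718170166, 0.1549709439277649), 81.03165435791016) [[0.47099998593330383, -0.10570000112056732], [0.6241000294685364, -0.1298999935388565], [0.6481999754905701, 0.023000000044703484], [0.4952000081539154, 0.0471000000834465]]
platez 0.09324271309085175
blocks 266 [314.3684 163.9248] z 0.13272903521310742 rect ((314.3941650390625, 163.97647094726562), (20.283000946044922, 13.015828132629395), 12.528807640075684)
   world ((0.5
[... 1394 characters left out ...]
96701), (0.07221716642379761, 0.2128351330757141), 81.69192504882812) [[0.48069998621940613, 0.051600001752376556], [0.6912999749183655, 0.020800000056624413], [0.7017999887466431, 0.09229999780654907], [0.4912000000476837, 0.12300000339746475]]
walltop 532 [288.2707 171.0883] z 0.16536532337519239 rect ((287.0930480957031, 170.83909606933594), (9.33803939819336, 79.59567260742188), 10.060691833496094)
   world ((0.5766729712486267, 0.050320833921432495), (0.022243710234761238, 0.19014187157154083), 81.81712341308594) [[0.48100000619888306, 0.052799999713897705], [0.6692000031471252, 0.025800000876188278], [0.6723999977111816, 0.04780000075697899], [0.48420000076293945, 0.07490000128746033]]
```

View pics/topp.png

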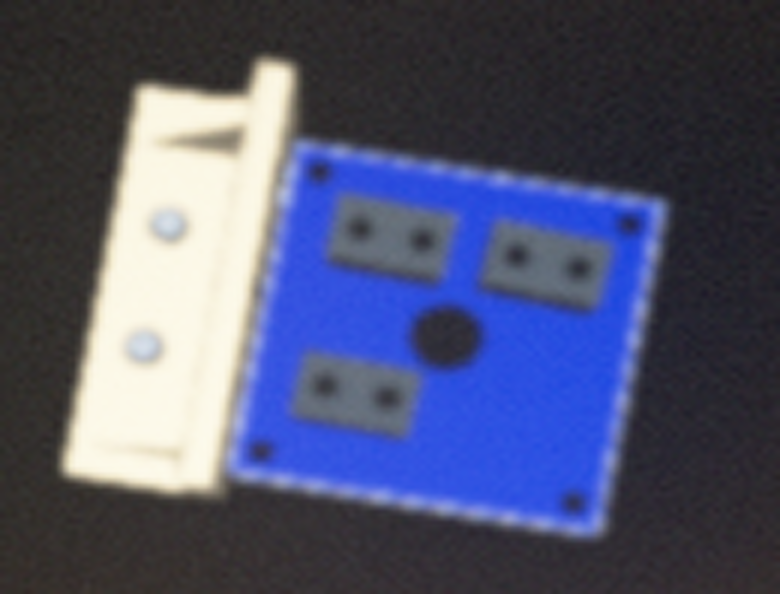

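```bash
cat > go.py <<'E'
import sys
from h import *
# usage: go.py x y z psi(deg yaw of tool y)  -> shift cm in tool axes, spin units
def plan(x,y,z,psi,s=None):
    s=s or manip.state(); T=tmat(s); p=np.array(s["eef_pos"])
    cur=np.degrees(np.arctan2(T[1,1],T[0,1]))
    d=T.T@(np.array([x,y,z])-p)*100
    spin=(cur-psi+180)%360-180
    print("from",p.round(4),"yaw",round(cur,2),"shift cm",d.round(2),"spin",round(spin/5,2),"q7",round(s["q"][6],3),"F",np.round(s["ft_force"],1),"w",round(s["grip_width"],3),"t",round(s["time_s"],1))
if __name__=="__main__":
    a=list(map(float,sys.argv[1:])); 
    for i in range(0,len(a),4): plan(*a[i:i+4])
E
python3 go.py .5992 -.0146 .25 -10 .5992 -.0146 .115 -10
```

```text
from [0.2063 0.6423 0.2385] yaw 72.2 shift cm [-57.49 -50.53  -1.07] spin 16.44 q7 -0.082 F [-0.1 -0.4 -0.1] w 1.001 t 0.1
from [0.2063 0.6423 0.2385] yaw 72.2 shift cm [-57.49 -50.51  12.43] spin 16.44 q7 -0.082 F [-0.1 -0.4 -0.1] w 1.001 t 0.1
```

>>> jog_arm([
  [0.3, [-57.5, -50.5, -1.0], 16.4],
  [0.3, [-57.5, -50.5, -1.0], 16.4],
  [0.3, [-57.5, -50.5, -1.0], 16.4],
  [0.3, [-57.5, -50.5, -1.0], 16.4],
  [0.3, [-57.5, -50.5, -1.0], 16.4],
  [0.3, [-57.5, -50.5, -1.0], 16.4],
  [0.3, [-57.5, -50.5, -1.0], 16.4],
  [0.3, [-57.5, -50.5, -1.0], 16.4],
  [0.3, [-57.5, -50.5, -1.0], 16.4],
  [0.3, [-57.5, -50.5, -1.0], 16.4],
  [0.3, [-57.5, -50.5, -1.0], 16.4],
  [0.3, [-57.5, -50.5, -1.0], 16.4],
  [0.3, [-57.5, -50.5, -1.0], 16.4],
  [0.3, [-57.5, -50.5, -1.0], 16.4],
  [0.3, [-57.5, -50.5, -1.0], 16.4],
  [0.3, [-57.5, -50.5, -1.0], 16.4],
])

```text
time_s: 2.15
eef_pos: [0.5989, -0.0118, 0.2492]
tcp_rot: [-0.001, 0.764, 0.645, 0.0]
ft_force: [-0.0, 0.0, -0.3]
grip_width: 0.701
```

```bash
python3 go.py .5992 -.0146 .115 -10
python3 - <<'E'
from h import *
c,p,d=grab("wrist","w1.png"); np.savez("w1.npz",p=p,d=d); print(c)
E
```

```text
from [ 0.5989 -0.0118  0.2492] yaw -9.62 shift cm [-0.29  0.08 13.42] spin 0.08 q7 -0.028 F [-0.   0.  -0.3] w 0.701 t 2.1
{'camera_matrix': array([[278.2169,   0.    , 318.3542],
       [  0.    , 278.2169, 198.8213],
       [  0.    ,   0.    ,   1.    ]]), 'xyz': array([0.6114, 0.064 , 0.3841]), 'rotation': array([ 0.9851, -0.1499,  0.0132, -0.083 ])}
```

View pics/w1.png

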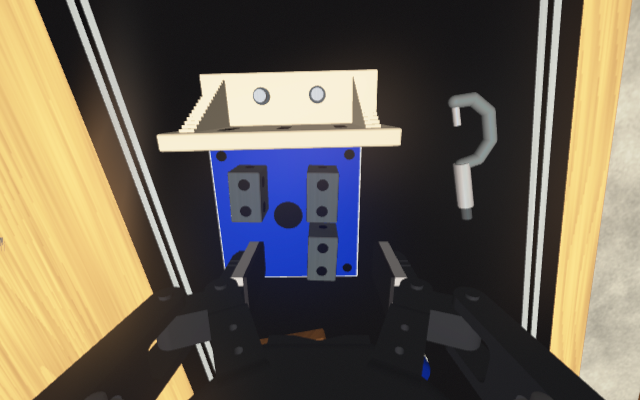

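The wrist view shows the wall's top edge at rows 130–150, two blocks in the right column at x≈322 and one at (248,193). I'll measure from this closer view.

Run:
```python
from h import *
c=optics.get_calibration("wrist"); z=np.load("w1.npz"); p,d=z['p'],z['d']
P=pts(c,d); hsv=cv2.cvtColor(p,cv2.COLOR_RGB2HSV)
def rect(m,zz,name):
    cs,_=cv2.findContours(m.astype(np.uint8),cv2.RETR_EXTERNAL,cv2.CHAIN_APPROX_NONE)
    for k in cs:
        if cv2.contourArea(k)<150: continue
        pp=np.array([ray(c,u,v,zz)[:2] for u,v in k[:,0]],np.float32); r=cv2.minAreaRect(pp)
        print(name,cv2.contourArea(k),np.round(r[0],4),np.round(r[1],4),round(r[2],2),cv2.boxPoints(r).round(4).tolist())
cr=(p[...,0]>120)&(hsv[...,1]<90)&(P[...,2]>.155)&(P[...,2]<.2)
cr[:60]=0; cr[160:]=0; cr[:,:150]=0; cr[:,410:]=0
rect(cr,.165,'wtop'); print(np.median(P[cr][:,2]))
b=(hsv[...,0]>105)&(hsv[...,0]<130)&(hsv[...,1]>130)&(hsv[...,2]>80)&(P[...,1]>-.2)
ys,xs=np.nonzero(b); print(P[b][:,2].mean())
k=np.zeros_like(d,np.uint8); k[:]=0
bl=(P[...,2]>.122)&(P[...,2]<.14)&(hsv[...,1]<90); bl[:150]=0; bl[:,:200]=0;bl[:,365:]=0
rect(bl,.132,'blk')
# plate edges: far edge row and left/right at rows
for u in(225,270,290,340):
    col=b[:,u]; r=np.nonzero(col)[0]; print('far',u,r.min(),ray(c,u,r.min()-.5,.092))
for v in (160,230,255):
    r=np.nonzero(b[v])[0]; print('sides',v,ray(c,r.min()-.5,v,.092),ray(c,r.max()+.5,v,.092))
for u in(270,290,300):
    r=np.nonzero(b[:290,u])[0]; print('near',u,r.max(),ray(c,u,r.max()+.5,.092))
```

```text
wtop 4389.5 [0.5781 0.0505] [0.0166 0.1885] 81.77 [[0.483599990606308, 0.055799998342990875], [0.6700999736785889, 0.02879999950528145], [0.6725000143051147, 0.04520000144839287], [0.4860000014305115, 0.0722000002861023]]
0.16504464084945958
0.09529765012556407
blk 1287.5 [ 0.5914 -0.0748] [0.0545 0.0293] 78.33 [[0.5716000199317932, -0.09849999845027924], [0.6001999974250793, -0.10450000315904617], [0.6111999750137329, -0.051100000739097595], [0.5825999975204468, -0.04520000144839287]]
blk 1522.5 [ 0.6021 -0.0122] [0.0514 0.0289] 79.63 [[0.583299994468689, -0.0348999984562397], [0.6116999983787537, -0.04010000079870224], [0.6208999752998352, 0.010499999858438969], [0.5925999879837036, 0.015699999406933784]]
blk 1637.5 [0.531  0.0002] [0.0509 0.0317] 79.44 [[0.5108000040054321, -0.021800000220537186], [0.5418999791145325, -0.027699999511241913], [0.5512999892234802, 0.022299999371170998], [0.5200999975204468, 0.02810000069439411]]
far 225 151 [0.5088 0.0424 0.092 ]
far 270 150 [0.5554 0.0355 0.092 ]
far 290 149 [0.5761 0.033  0.092 ]
far 340 148 [0.6276 0.0253 0.092 ]
sides 160 [0.4921 0.0351 0.092 ] [0.6449 0.0091 0.092 ]
sides 230 [ 0.4798 -0.044   0.092 ] [ 0.6326 -0.07    0.092 ]
sides 255 [ 0.4746 -0.0755  0.092 ] [ 0.6285 -0.1017  0.092 ]
near 270 275 [ 0.5224 -0.1116  0.092 ]
near 290 275 [ 0.5461 -0.1156  0.092 ]
near 300 275 [ 0.558  -0.1176  0.092 ]
```

>>> jog_arm([
  [0.3, [-0.3, 0.1, 6], 0],
  [0.3, [-0.3, 0.1, 12], 0],
  [0.3, [-0.3, 0.1, 13.4], 0],
  [0.3, [-0.3, 0.1, 13.4], 0],
  [0.8, [-0.3, 0.1, 13.4], 0],
  [0.8, [-0.3, 0.1, 13.4], 0],
  [0.8, [-0.3, 0.1, 13.4], 0],
  [0.8, [-0.3, 0.1, 13.4], 0],
  [0.8, [-0.3, 0.1, 12], 0],
  [0.8, [-0.3, 0.1, 8], 0],
  [0.8, [-0.3, 0.1, 2], 0],
  [0.8, [-0.3, 0.1, -1], 0],
])

```text
time_s: 3.7
eef_pos: [0.6008, -0.0176, 0.2633]
tcp_rot: [0.001, 0.765, 0.644, 0.002]
ft_force: [0.4, 0.0, -3.8]
grip_width: 0.338
```

```bash
python3 go.py .5 .375 .26 0 .5 .375 .077 0
```

```text
from [ 0.6008 -0.0176  0.2633] yaw -9.83 shift cm [ 36.96 -16.63   0.3 ] spin -1.97 q7 -0.025 F [ 0.4  0.  -3.8] w 0.338 t 3.7
from [ 0.6008 -0.0176  0.2633] yaw -9.83 shift cm [ 36.94 -16.72  18.6 ] spin -1.97 q7 -0.025 F [ 0.4  0.  -3.8] w 0.338 t 3.7
```

>>> jog_arm([
  [0.8, [37, -16.7, 0.3], -2],
  [0.8, [37, -16.7, 0.3], -2],
  [0.8, [37, -16.7, 0.3], -2],
  [0.8, [37, -16.7, 0.3], -2],
  [0.8, [37, -16.7, 0.3], -2],
  [0.8, [37, -16.7, 0.3], -2],
  [0.8, [37, -16.7, 0.3], -2],
  [0.8, [37, -16.7, 0.3], -2],
  [0.8, [37, -16.7, 6], -2],
  [0.8, [37, -16.7, 12], -2],
  [0.8, [37, -16.7, 16], -2],
  [0.8, [37, -16.7, 17.5], -2],
  [0.8, [37, -16.7, 18], -2],
  [0.8, [37, -16.7, 18], -2],
])

```text
time_s: 5.45
eef_pos: [0.4995, 0.3763, 0.0809]
tcp_rot: [0.0, 0.706, 0.708, 0.001]
ft_force: [-0.2, 0.7, -3.6]
grip_width: 0.34
```

```bash
python3 go.py .5 .375 .077 0
```

```text
from [0.4995 0.3763 0.0809] yaw 0.17 shift cm [-0.14  0.05  0.39] spin 0.03 q7 -0.511 F [-0.2  0.7 -3.6] w 0.34 t 5.5
```

>>> jog_arm([
  [0.8, [0, 0, 0.2], 0],
  [0.8, [0, 0, 0.4], 0],
  [0.8, [0, 0, 0.5], 0],
  [0.8, [0, 0, 0.5], 0],
])

```text
time_s: 5.95
eef_pos: [0.4995, 0.3768, 0.0789]
tcp_rot: [-0.0, 0.706, 0.708, 0.002]
ft_force: [-5.7, -3.7, 17.3]
grip_width: 0.339
```

>>> jog_arm([
  [0.3, [0, 0, 0.2], 0],
  [0.3, [0, 0, 0.2], 0],
  [0.3, [0, 0, 0.2], 0],
  [0.3, [0, 0, -6], 0],
  [0.3, [0, 0, -12], 0],
  [0.3, [0, 0, -18], 0],
  [0.3, [0, 0, -18], 0],
])

```text
time_s: 6.82
eef_pos: [0.5011, 0.3774, 0.2602]
tcp_rot: [0.0, 0.706, 0.708, 0.006]
ft_force: [-0.2, -1.0, -1.0]
grip_width: 0.702
```

```bash
python3 go.py .590 -.0765 .25 -11 .590 -.0765 .115 -11
```

```text
from [0.5011 0.3774 0.2602] yaw 0.18 shift cm [-45.43   8.74   0.75] spin 2.24 q7 -0.576 F [-0.2 -1.  -1. ] w 0.702 t 6.8
from [0.5011 0.3774 0.2602] yaw 0.18 shift cm [-45.53   8.62  14.25] spin 2.24 q7 -0.576 F [-0.2 -1.  -1. ] w 0.702 t 6.8
```

>>> jog_arm([
  [0.3, [-45.5, 8.7, 0.7], 2.2],
  [0.3, [-45.5, 8.7, 0.7], 2.2],
  [0.3, [-45.5, 8.7, 0.7], 2.2],
  [0.3, [-45.5, 8.7, 0.7], 2.2],
  [0.3, [-45.5, 8.7, 0.7], 2.2],
  [0.3, [-45.5, 8.7, 0.7], 2.2],
  [0.3, [-45.5, 8.7, 0.7], 2.2],
  [0.3, [-45.5, 8.7, 0.7], 2.2],
  [0.3, [-45.5, 8.7, 0.7], 2.2],
  [0.3, [-45.5, 8.7, 0.7], 2.2],
  [0.3, [-45.5, 8.7, 7], 2.2],
  [0.3, [-45.5, 8.7, 13], 2.2],
  [0.3, [-45.5, 8.7, 14.2], 2.2],
  [0.3, [-45.5, 8.7, 14.2], 2.2],
])

```text
time_s: 8.57
eef_pos: [0.5874, -0.0777, 0.1127]
tcp_rot: [-0.0, 0.77, 0.638, 0.0]
ft_force: [0.4, 0.6, 0.9]
grip_width: 0.701
```

```bash
python3 go.py .590 -.0765 .115 -11
```

```text
from [ 0.5874 -0.0777  0.1127] yaw -10.71 shift cm [ 0.17  0.24 -0.23] spin 0.06 q7 0.169 F [0.4 0.6 0.9] w 0.701 t 8.6
```

>>> jog_arm([
  [0.8, [0.1, 0.2, -0.1], 0],
  [0.8, [0.1, 0.2, -0.1], 0],
  [0.8, [0.1, 0.2, -0.1], 0],
  [0.8, [0.1, 0.2, -0.1], 0],
  [0.8, [0.1, 0.2, -2], 0],
  [0.8, [0.1, 0.2, -8], 0],
  [0.8, [0.1, 0.2, -14.5], 0],
  [0.8, [0.1, 0.2, -14.5], 0],
])

```text
time_s: 9.57
eef_pos: [0.5917, -0.0795, 0.2639]
tcp_rot: [0.004, 0.771, 0.637, 0.004]
ft_force: [-1.4, 0.7, -2.5]
grip_width: 0.34
```

```bash
python3 go.py .5 .315 .26 0 .5 .315 .077 0
```

```text
from [ 0.5917 -0.0795  0.2639] yaw -10.85 shift cm [ 37.02 -16.44   0.28] spin -2.17 q7 0.075 F [-1.4  0.7 -2.5] w 0.34 t 9.6
from [ 0.5917 -0.0795  0.2639] yaw -10.85 shift cm [ 36.98 -16.65  18.58] spin -2.17 q7 0.075 F [-1.4  0.7 -2.5] w 0.34 t 9.6
```

>>> jog_arm([
  [0.8, [37, -16.6, 0.3], -2.2],
  [0.8, [37, -16.6, 0.3], -2.2],
  [0.8, [37, -16.6, 0.3], -2.2],
  [0.8, [37, -16.6, 0.3], -2.2],
  [0.8, [37, -16.6, 0.3], -2.2],
  [0.8, [37, -16.6, 0.3], -2.2],
  [0.8, [37, -16.6, 0.3], -2.2],
  [0.8, [37, -16.6, 0.3], -2.2],
  [0.8, [37, -16.6, 6], -2.2],
  [0.8, [37, -16.6, 12], -2.2],
  [0.8, [37, -16.6, 16], -2.2],
  [0.8, [37, -16.6, 17.5], -2.2],
  [0.8, [37, -16.6, 18.3], -2.2],
  [0.8, [37, -16.6, 18.7], -2.2],
  [0.8, [37, -16.6, 18.9], -2.2],
  [0.8, [37, -16.6, 18.9], -2.2],
])

```text
time_s: 11.58
eef_pos: [0.4951, 0.3145, 0.077]
tcp_rot: [-0.002, 0.707, 0.708, -0.001]
ft_force: [-20.7, -13.2, 50.6]
grip_width: 0.339
```

>>> jog_arm([
  [0.8, [0, 0, -0.5], 0],
  [0.3, [0, 0, -0.5], 0],
  [0.3, [0, 0, -0.5], 0],
  [0.3, [0, 0, -0.5], 0],
  [0.3, [0, 0, -6], 0],
  [0.3, [0, 0, -12], 0],
  [0.3, [0, 0, -18], 0],
  [0.3, [0, 0, -18], 0],
])

```text
time_s: 12.58
eef_pos: [0.4982, 0.3178, 0.2534]
tcp_rot: [0.001, 0.706, 0.708, 0.005]
ft_force: [-0.5, -0.2, -0.2]
grip_width: 0.697
```

```bash
python3 go.py .5285 -.001 .25 -10 .5285 -.001 .115 -10
```

```text
from [0.4982 0.3178 0.2534] yaw 0.18 shift cm [-31.89   2.93   0.16] spin 2.04 q7 -0.504 F [-0.5 -0.2 -0.2] w 0.697 t 12.6
from [0.4982 0.3178 0.2534] yaw 0.18 shift cm [-31.98   2.82  13.66] spin 2.04 q7 -0.504 F [-0.5 -0.2 -0.2] w 0.697 t 12.6
```

>>> jog_arm([
  [0.3, [-31.9, 2.9, 0.2], 2],
  [0.3, [-31.9, 2.9, 0.2], 2],
  [0.3, [-31.9, 2.9, 0.2], 2],
  [0.3, [-31.9, 2.9, 0.2], 2],
  [0.3, [-31.9, 2.9, 0.2], 2],
  [0.3, [-31.9, 2.9, 0.2], 2],
  [0.3, [-31.9, 2.9, 0.2], 2],
  [0.3, [-31.9, 2.9, 0.2], 2],
  [0.3, [-31.9, 2.9, 7], 2],
  [0.3, [-31.9, 2.9, 12.5], 2],
  [0.3, [-31.9, 2.9, 13.5], 2],
  [0.3, [-31.9, 2.9, 13.5], 2],
  [0.3, [-31.9, 2.9, 13.5], 2],
  [0.8, [-31.9, 2.9, 13.5], 2],
  [0.8, [-31.9, 2.9, 13.5], 2],
  [0.8, [-31.9, 2.9, 13.5], 2],
  [0.8, [-31.9, 2.9, 13.5], 2],
])

```text
time_s: 14.7
eef_pos: [0.5273, -0.0024, 0.1151]
tcp_rot: [0.001, 0.765, 0.644, 0.002]
ft_force: [1.3, 0.0, 7.4]
grip_width: 0.342
```

>>> jog_arm([
  [0.8, [0, 0, -2], 0],
  [0.8, [0, 0, -8], 0],
  [0.8, [0, 0, -14.5], 0],
  [0.8, [0, 0, -14.5], 0],
])

```text
time_s: 15.2
eef_pos: [0.5279, -0.0029, 0.2628]
tcp_rot: [0.002, 0.765, 0.644, 0.004]
ft_force: [-0.1, -0.4, -4.4]
grip_width: 0.338
```

```bash
python3 go.py .5 .255 .26 0 .5 .255 .079 0
```

```text
from [ 0.5279 -0.0029  0.2628] yaw -9.82 shift cm [24.94 -7.15  0.31] spin -1.96 q7 -0.095 F [-0.1 -0.4 -4.4] w 0.338 t 15.2
from [ 0.5279 -0.0029  0.2628] yaw -9.82 shift cm [24.87 -7.31 18.41] spin -1.96 q7 -0.095 F [-0.1 -0.4 -4.4] w 0.338 t 15.2
```

>>> jog_arm([
  [0.8, [24.9, -7.2, 0.3], -2],
  [0.8, [24.9, -7.2, 0.3], -2],
  [0.8, [24.9, -7.2, 0.3], -2],
  [0.8, [24.9, -7.2, 0.3], -2],
  [0.8, [24.9, -7.2, 0.3], -2],
  [0.8, [24.9, -7.2, 0.3], -2],
  [0.8, [24.9, -7.2, 6], -2],
  [0.8, [24.9, -7.2, 12], -2],
  [0.8, [24.9, -7.2, 16.5], -2],
  [0.8, [24.9, -7.2, 17.7], -2],
  [0.8, [24.9, -7.2, 18.1], -2],
  [0.8, [24.9, -7.2, 18.2], -2],
  [0.8, [24.9, -7.2, 18.2], -2],
])

```text
time_s: 16.82
eef_pos: [0.4979, 0.2556, 0.0779]
tcp_rot: [0.0, 0.706, 0.708, 0.002]
ft_force: [-0.6, -0.5, -3.9]
grip_width: 0.339
```

>>> jog_arm([
  [0.8, [0, 0, 0.1], 0],
  [0.8, [0, 0, 0.2], 0],
  [0.3, [0, 0, 0.2], 0],
  [0.3, [0, 0, 0.2], 0],
  [0.3, [0, 0, 0.2], 0],
  [0.3, [0, 0, -6], 0],
  [0.3, [0, 0, -12], 0],
  [0.3, [0, 0, -20], 0],
  [0.3, [0, 0, -20], 0],
])

```text
time_s: 17.95
eef_pos: [0.4988, 0.2558, 0.2808]
tcp_rot: [0.001, 0.706, 0.708, 0.004]
ft_force: [0.2, 0.7, 0.5]
grip_width: 0.701
```

```bash
python3 - <<'E'
from h import *
c,p,d=grab("wrist","w2.png"); c,p,d=grab("top","t2.png")
E
python3 go.py .5 .255 .26 0
```

```text
from [0.4977 0.2556 0.2782] yaw 0.2 shift cm [-0.06  0.22  1.82] spin 0.04 q7 -0.424 F [-0.4 -0.2 -0.9] w 0.701 t 18.1
```

View pics/w2.png

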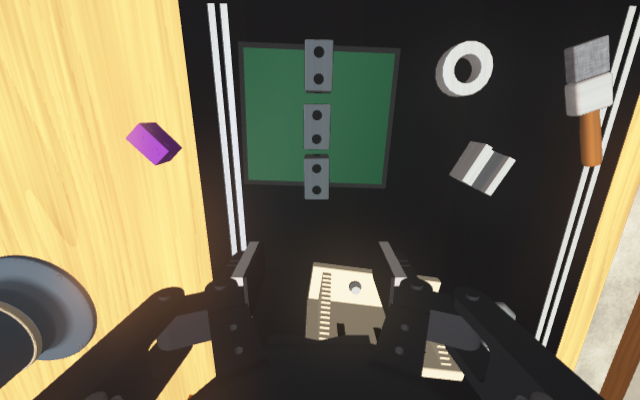

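View pics/t2.png

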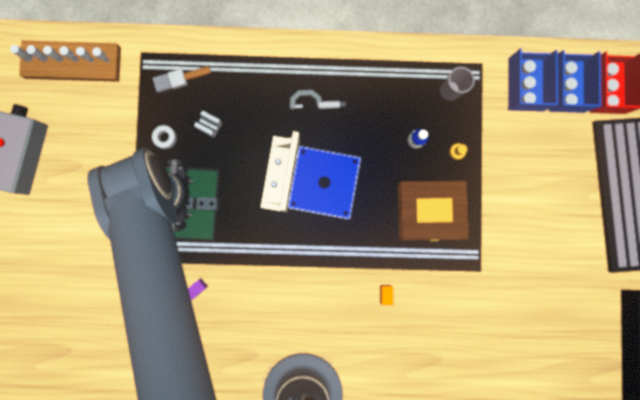

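Run:
```python
from h import *
c=optics.get_calibration("wrist"); p=cv2.imread("pics/w2.png")[:,:,::-1]
for uv in [(239,42),(400,48),(385,188),(247,185),(278,185),(352,188)]: print('mat',uv,ray(c,*uv,.053))
for uv in [(305,39),(333,39),(332,92),(305,91),(304,104),(330,104),(329,150),(303,150),(304,157),(329,157),(328,200),(304,199)]: print(uv,ray(c,*uv,.093))
```

```text
mat (239, 42) [0.406  0.4097 0.053 ]
mat (400, 48) [0.5924 0.4042 0.053 ]
mat (385, 188) [0.5874 0.236  0.053 ]
mat (247, 185) [0.4029 0.2397 0.053 ]
mat (278, 185) [0.4442 0.2398 0.053 ]
mat (352, 188) [0.5431 0.2359 0.053 ]
(305, 39) [0.4838 0.4041 0.093 ]
(333, 39) [0.5124 0.4042 0.093 ]
(332, 92) [0.5123 0.3535 0.093 ]
(305, 91) [0.4832 0.3544 0.093 ]
(304, 104) [0.482  0.3412 0.093 ]
(330, 104) [0.5103 0.3412 0.093 ]
(329, 150) [0.51   0.2915 0.093 ]
(303, 150) [0.4802 0.2914 0.093 ]
(304, 157) [0.4813 0.2834 0.093 ]
(329, 157) [0.5101 0.2835 0.093 ]
(328, 200) [0.5096 0.2316 0.093 ]
(304, 199) [0.4807 0.2328 0.093 ]
```

The third block overhangs the mat edge by about 6 mm, so I'll move it further in.

>>> jog_arm([
  [0.3, [0.1, -0.2, 6], 0],
  [0.3, [0.1, -0.2, 12], 0],
  [0.3, [0.1, -0.2, 18], 0],
  [0.3, [0.1, -0.2, 19.7], 0],
  [0.3, [0.1, -0.2, 19.7], 0],
  [0.8, [0.1, -0.2, 19.7], 0],
  [0.8, [0.1, -0.2, 19.7], 0],
  [0.8, [0.1, -0.2, 19.7], 0],
  [0.8, [0.1, -0.2, 17], 0],
  [0.8, [0.1, -0.2, 13], 0],
  [0.8, [3.5, 6.5, 13], 0],
  [0.8, [3.5, 6.5, 13], 0],
  [0.8, [3.5, 6.5, 15], 0],
  [0.8, [3.5, 6.5, 18], 0],
  [0.8, [3.5, 6.5, 19.4], 0],
  [0.8, [3.5, 6.5, 19.8], 0],
  [0.8, [3.5, 6.5, 19.8], 0],
])

```text
time_s: 20.18
eef_pos: [0.5581, 0.2885, 0.0813]
tcp_rot: [-0.003, 0.706, 0.708, -0.004]
ft_force: [-13.8, -6.1, 26.5]
grip_width: 0.339
```

```bash
cat > fx.py <<'E'
import sys
from h import *
from go import plan
O=np.array([.5653,-.0377]); A=np.radians(81.8)
X=np.array([np.cos(A),np.sin(A)]); Y=np.array([-X[1],X[0]])
def w(xf,yf,zf): # mm
    q=O+X*xf/1000+Y*yf/1000; return q[0],q[1],.05+zf/1000
def f(p):
    d=(np.array(p[:2])-O)*1000; return np.array([d@X,d@Y,(p[2]-.05)*1000])
if __name__=="__main__":
    s=manip.state(); print("fix mm now",f(s["eef_pos"]).round(1),"Ffix",np.round([np.dot(s["ft_force"][:2],X),np.dot(s["ft_force"][:2],Y),s["ft_force"][2]],1),"tau",np.round(s["wrist_torque"],2))
    a=list(map(float,sys.argv[1:]))
    for i in range(0,len(a),4): plan(*w(*a[i:i+3]),a[i+3],s)
E
echo
```

```text
(no output)
```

>>> jog_arm([
  [0.8, [0, 0, -0.2], 0],
  [0.3, [0, 0, -0.2], 0],
  [0.3, [0, 0, -0.2], 0],
  [0.3, [0, 0, -0.2], 0],
  [0.3, [0, 0, -6], 0],
  [0.3, [0, 0, -12], 0],
  [0.3, [0, 0, -18], 0],
  [0.3, [0, 0, -20], 0],
  [0.3, [0, 0, -20], 0],
])

```text
time_s: 21.3
eef_pos: [0.5627, 0.2906, 0.28]
tcp_rot: [0.0, 0.706, 0.708, 0.002]
ft_force: [-0.3, -1.1, -0.7]
grip_width: 0.698
```

```bash
python3 - <<'E'
from h import *
c,p,d=grab("wrist","w3.png")
E
python3 fx.py -125 4 215 -8.2 -125 4 30 -8.2
```

```text
fix mm now [324.2  50.4 228. ] Ffix [ 0.  -0.4 -1.3] tau [ 0.01  0.05 -0.05]
from [0.5617 0.2904 0.278 ] yaw 0.2 shift cm [-45.11  -1.97   1.29] spin 1.68 q7 -0.379 F [ 0.4 -0.1 -1.3] w 0.706 t 21.4
from [0.5617 0.2904 0.278 ] yaw 0.2 shift cm [-45.12  -1.97  19.79] spin 1.68 q7 -0.379 F [ 0.4 -0.1 -1.3] w 0.706 t 21.4
```

View pics/w3.png

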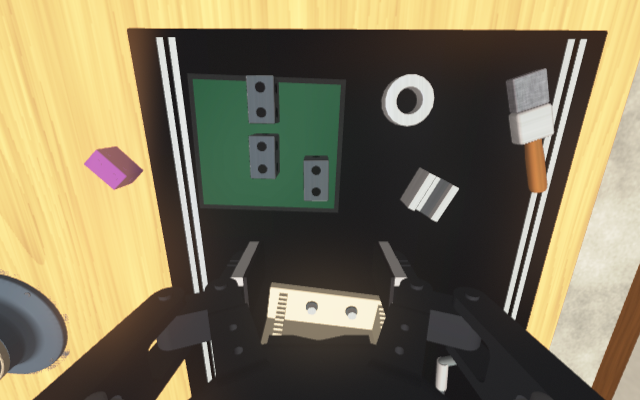

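All three blocks are now inside the mat. Next I'll go to the plate's near edge.

>>> jog_arm([
  [0.3, [-45.1, -2, 1.3], 1.7],
  [0.3, [-45.1, -2, 1.3], 1.7],
  [0.3, [-45.1, -2, 1.3], 1.7],
  [0.3, [-45.1, -2, 1.3], 1.7],
  [0.3, [-45.1, -2, 1.3], 1.7],
  [0.3, [-45.1, -2, 1.3], 1.7],
  [0.3, [-45.1, -2, 1.3], 1.7],
  [0.3, [-45.1, -2, 1.3], 1.7],
  [0.3, [-45.1, -2, 1.3], 1.7],
  [0.3, [-45.1, -2, 1.3], 1.7],
  [0.3, [-45.1, -2, 7], 1.7],
  [0.3, [-45.1, -2, 13], 1.7],
  [0.3, [-45.1, -2, 18], 1.7],
  [0.3, [-45.1, -2, 19.7], 1.7],
  [0.3, [-45.1, -2, 19.7], 1.7],
])

```text
time_s: 23.22
eef_pos: [0.5436, -0.1595, 0.081]
tcp_rot: [-0.001, 0.756, 0.655, -0.0]
ft_force: [0.1, -0.3, 0.8]
grip_width: 0.7
```

```bash
python3 - <<'E'
from h import *
c,p,d=grab("wrist","w4.png")
E
python3 fx.py -96 4 30 -8.2 -89 4 30 -8.2
```

```text
fix mm now [-124.3    3.2   32.3] Ffix [-0.6  0.4 -0. ] tau [ 0.01 -0.    0.07]
from [ 0.5445 -0.1603  0.0823] yaw -8.23 shift cm [ 2.83 -0.09  0.23] spin -0.01 q7 0.433 F [-0.5 -0.6 -0. ] w 0.699 t 23.3
from [ 0.5445 -0.1603  0.0823] yaw -8.23 shift cm [ 3.53 -0.09  0.23] spin -0.01 q7 0.433 F [-0.5 -0.6 -0. ] w 0.699 t 23.3
```

View pics/w4.png

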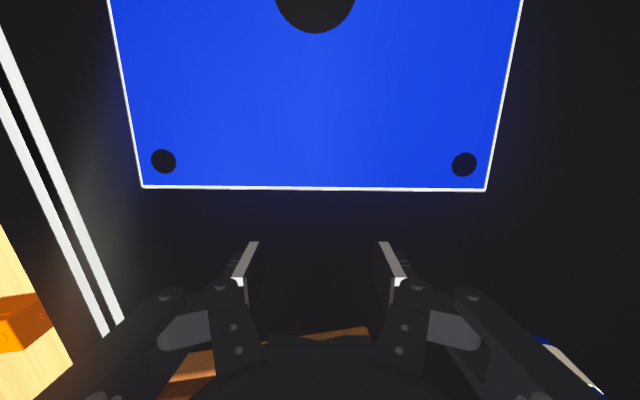

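The plate edge (row ~188) is square to the jaws and centred on them. I'll push in.

>>> jog_arm([
  [0.3, [2, -0.1, 0.4], 0],
  [0.3, [2.8, -0.1, 0.4], 0],
  [0.3, [3.2, -0.1, 0.4], 0],
  [0.3, [3.5, -0.1, 0.4], 0],
  [0.3, [3.7, -0.1, 0.4], 0],
  [0.3, [3.7, -0.1, 0.4], 0],
])

```text
time_s: 24.02
eef_pos: [0.548, -0.1275, 0.0782]
tcp_rot: [0.003, 0.757, 0.653, -0.001]
ft_force: [-0.4, -8.1, 1.1]
grip_width: 0.704
```

```bash
python3 fx.py
python3 - <<'E'
from h import *
c,p,d=grab("wrist","w5.png")
E
```

```text
fix mm now [-91.3   4.3  28.2] Ffix [-8.  -0.8  1.1] tau [-1.47  0.06 -0.02]
```

View pics/w5.png

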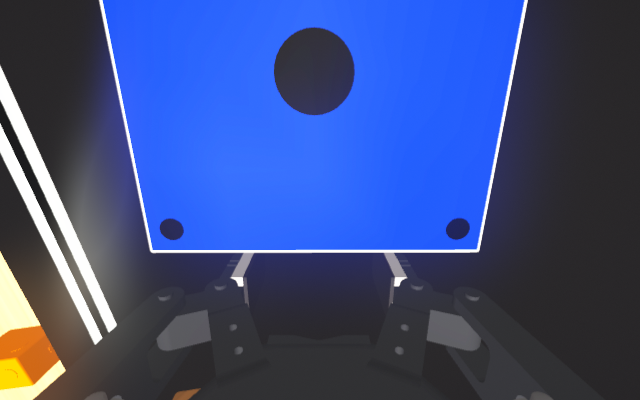

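>>> jog_arm([
  [0.3, [0.3, 0, 0], 0],
  [0.3, [0.6, 0, 0], 0],
  [0.3, [0.6, 0, 0], 0],
  [0.3, [0.6, 0, 0], 0],
])

```text
time_s: 24.58
eef_pos: [0.5487, -0.1273, 0.0784]
tcp_rot: [0.006, 0.758, 0.653, -0.003]
ft_force: [0.1, -18.4, -1.6]
grip_width: 0.7
```

```bash
python3 fx.py
```

```text
fix mm now [-91.    3.7  28.4] Ffix [-18.2  -2.8  -1.6] tau [-3.75 -0.03  0.49]
```

>>> jog_arm([
  [0.3, [0, 0, -0.4], 0],
  [0.3, [0, 0, -0.9], 0],
  [0.3, [0, 0, -1.4], 0],
  [0.3, [0, 0, -1.9], 0],
  [0.3, [0, 0, -2.4], 0],
  [0.3, [0, 0, -2.8], 0],
])

```text
time_s: 25.32
eef_pos: [0.5485, -0.1262, 0.1063]
tcp_rot: [0.005, 0.758, 0.652, -0.002]
ft_force: [0.7, -14.9, -1.8]
grip_width: 0.701
```

```bash
python3 fx.py
python3 - <<'E'
from h import *
c,p,d=grab("wrist","w6.png")
E
```

```text
fix mm now [-90.    4.   56.3] Ffix [-14.7  -2.8  -1.8] tau [-3.25 -0.16  0.27]
```

View pics/w6.png

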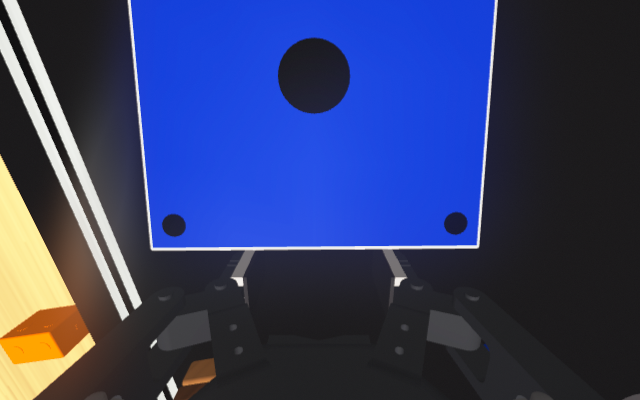

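The plate's edge is rising with the fingers: it sits at the same rows and the perspective has changed. Continuing along the arc.

>>> jog_arm([
  [0.3, [0.1, 0, -0.7], 0],
  [0.3, [0.2, 0, -1.35], 0],
  [0.3, [0.35, 0, -2], 0],
  [0.3, [0.5, 0, -2.7], 0],
  [0.3, [0.7, 0, -3.3], 0],
  [0.3, [0.95, 0, -4], 0],
  [0.3, [1.2, 0, -4.6], 0],
  [0.3, [1.5, 0, -5.2], 0],
  [0.3, [2.2, 0, -6.4], 0],
  [0.3, [2.9, 0, -7.5], 0],
])

```text
time_s: 26.62
eef_pos: [0.5527, -0.0955, 0.1821]
tcp_rot: [0.004, 0.758, 0.652, -0.002]
ft_force: [-0.8, -9.9, 2.9]
grip_width: 0.698
```

```bash
python3 fx.py
python3 - <<'E'
from h import *
c,p,d=grab("wrist","w7.png")
E
```

```text
fix mm now [-59.1   4.2 132.1] Ffix [-10.   -0.6   2.9] tau [-2.16  0.11  0.16]
```

View pics/w7.png

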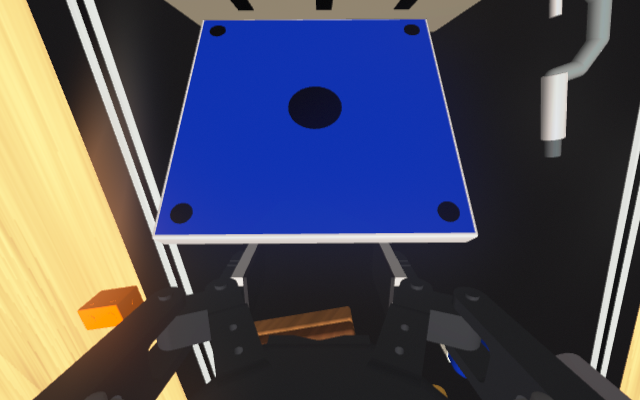

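>>> jog_arm([
  [0.3, [0.9, 0, -1.0], 0],
  [0.3, [1.8, 0, -2.0], 0],
  [0.3, [2.9, 0, -2.8], 0],
  [0.3, [4, 0, -3.6], 0],
  [0.3, [5.2, 0, -4.2], 0],
  [0.3, [6.4, 0, -4.7], 0],
  [0.3, [7.7, 0, -5.2], 0],
  [0.3, [8.4, 0, -5.3], 0],
  [0.3, [9, 0, -5.5], 0],
  [0.3, [9.7, 0, -5.5], 0],
  [0.3, [10.4, 0, -5.6], 0],
  [0.3, [11.1, 0, -5.6], 0],
  [0.3, [11.8, 0, -5.6], 0],
  [0.3, [11.8, 0, -5.6], 0],
])

```text
time_s: 28.42
eef_pos: [0.5699, 0.0275, 0.2364]
tcp_rot: [0.0, 0.756, 0.654, 0.0]
ft_force: [-0.4, -2.0, 2.0]
grip_width: 0.695
```

```bash
python3 fx.py
python3 - <<'E'
from h import *
c,p,d=grab("wrist","w8.png")
c,p,d=grab("scene","s8.png");cv2.imwrite("pics/s8c.png",cv2.resize(p[150:290,220:370],None,fx=4,fy=4)[:,:,::-1])
E
```

```text
fix mm now [ 65.2   4.8 186.4] Ffix [-2.   0.1  2. ] tau [-0.43  0.2   0.08]
```

View pics/w8.png

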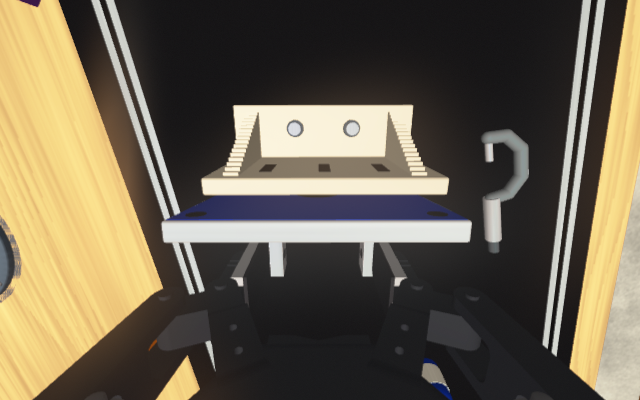

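View pics/s8c.png

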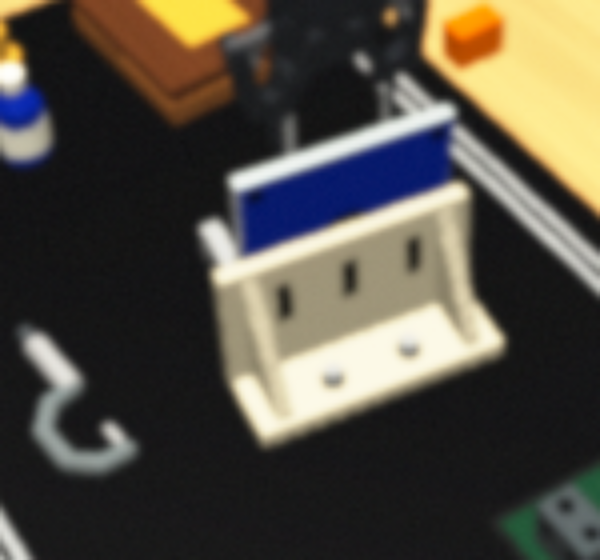

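Run:
```python
from fx import *
c,p,d=grab("wrist"); P=pts(c,d); hsv=cv2.cvtColor(p,cv2.COLOR_RGB2HSV)
F=np.stack([*( [((P[...,:2]-O)*1000)@X, ((P[...,:2]-O)*1000)@Y]),(P[...,2]-.05)*1000],-1)
for u in(200,260,310,360,430):
    for v in (186,190,205,215,224,230,236): print(u,v,F[v,u].round(1),p[v,u])
```

```text
200 186 [ 58.  146.6  -0.4] [42 37 36]
200 190 [ 53.5 146.6   1.2] [42 38 36]
200 205 [ 85.7  80.6 153.2] [42 44 87]
200 215 [ 88.6  69.7 179.1] [43 39 37]
200 224 [ 87.5  65.8 189.2] [225 228 225]
200 230 [ 84.1  66.2 189.1] [224 227 224]
200 236 [ 80.8  66.6 189.1] [224 226 225]
260 186 [ 88.   50.  114.7] [249 241 217]
260 190 [ 85.1  50.  115.7] [249 240 217]
260 205 [ 85.7  42.3 153.5] [56 55 91]
260 215 [ 88.6  37.  179.1] [54 54 91]
260 224 [ 87.6  35.  189.4] [229 231 228]
260 230 [ 84.5  35.1 190.2] [224 226 223]
260 236 [ 81.2  35.3 190.1] [224 226 224]
310 186 [ 88.3  11.6 116. ] [249 240 214]
310 190 [ 85.1  11.6 116. ] [249 240 215]
310 205 [ 85.3  10.6 152.5] [60 57 92]
310 215 [ 88.4   9.8 179. ] [57 57 92]
310 224 [ 87.7   9.5 189.9] [231 232 229]
310 230 [ 83.8   9.5 188.6] [224 226 223]
310 236 [ 81.    9.5 190. ] [224 226 224]
360 186 [ 88.3 -26.4 116.5] [248 238 213]
360 190 [ 84.8 -26.7 115.2] [248 238 213]
360 205 [142.1   5.  321.2] [59 57 91]
360 215 [ 88.7 -17.4 179.8] [57 56 91]
360 224 [ 87.1 -16.2 188.8] [231 233 229]
360 230 [ 83.9 -16.3 188.9] [225 227 224]
360 236 [ 80.9 -16.3 189.8] [225 228 225]
430 186 [ 87.7 -80.3 114.8] [246 236 208]
430 190 [ 84.3 -80.9 114.2] [246 236 209]
430 205 [ 86.  -65.1 155.1] [50 51 89]
430 215 [ 88.8 -55.  180.4] [49 48 77]
430 224 [ 87.1 -52.  189. ] [232 234 230]
430 230 [ 84.1 -52.1 189.7] [227 229 225]
430 236 [ 81.1 -52.2 190.3] [228 230 225]
```

>>> jog_arm([
  [0.3, [-1.5, 0, 0], 0],
  [0.3, [-2.5, 0, 0], 0],
  [0.3, [-2.5, 0, -4], 0],
  [0.3, [-2.5, 0, -5], 0],
  [0.3, [0, 0, -5], -3],
  [0.3, [0, 0, -5], -5],
  [0.3, [0, 0, -5], -7],
  [0.3, [0, 0, -5], -9],
  [0.3, [0, 0, -5], -11],
  [0.3, [0, 0, -5], -13],
  [0.3, [0, 0, -5], -15],
  [0.3, [0, 0, -5], -17],
  [0.3, [0, 0, -5], -18],
  [0.3, [0, 0, -5], -18],
])

```text
time_s: 30.32
eef_pos: [0.5694, 0.0272, 0.2857]
tcp_rot: [-0.0, 0.073, 0.997, 0.0]
ft_force: [-0.7, -0.1, 0.5]
grip_width: 0.701
```

```bash
python3 fx.py 84 6 230 81.8 84 6 172 81.8
python3 - <<'E'
from h import *
c,p,d=grab("wrist","w9.png")
E
```

```text
fix mm now [ 64.8   5.2 235.7] Ffix [-0.2  0.7  0.5] tau [ 0.01 -0.02  0.05]
from [0.5694 0.0272 0.2857] yaw 81.61 shift cm [0.09 1.92 0.57] spin -0.04 q7 1.401 F [-0.7 -0.1  0.5] w 0.701 t 30.3
from [0.5694 0.0272 0.2857] yaw 81.61 shift cm [0.08 1.92 6.37] spin -0.04 q7 1.401 F [-0.7 -0.1  0.5] w 0.701 t 30.3
```

View pics/w9.png

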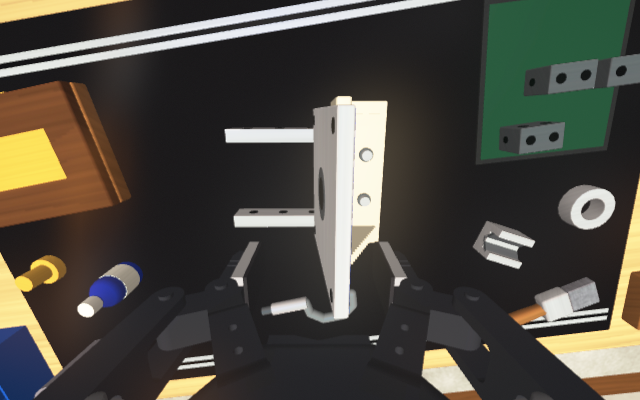

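The plate leans against the wall with its top edge between the jaws (image x ≈ 340). I'll descend and grip it.

>>> jog_arm([
  [0.3, [0.1, 1.9, 0.5], 0],
  [0.3, [0.1, 1.9, 0.5], 0],
  [0.3, [0.1, 1.9, 3], 0],
  [0.3, [0.1, 1.9, 5.5], 0],
  [0.3, [0.1, 1.9, 6.4], 0],
  [0.3, [0.1, 1.9, 6.4], 0],
  [0.6, [0.1, 1.9, 6.4], 0],
  [0.95, [0.1, 1.9, 6.4], 0],
  [0.95, [0.1, 1.9, 6.4], 0],
  [0.95, [0.1, 1.9, 6.4], 0],
  [0.95, [0.1, 1.9, 6.4], 0],
  [0.95, [0.1, 1.9, 6.4], 0],
])

```text
time_s: 31.88
eef_pos: [0.5716, 0.0427, 0.2235]
tcp_rot: [0.0, 0.073, 0.997, -0.002]
ft_force: [-1.9, -5.3, 6.1]
grip_width: 0.147
```

```bash
python3 fx.py
python3 - <<'E'
from h import *
c,p,d=grab("wrist","w10.png")
E
```

```text
fix mm now [ 80.5   5.2 173.5] Ffix [-5.5  1.1  6.1] tau [-2.15  0.56 -0.  ]
```

View pics/w10.png

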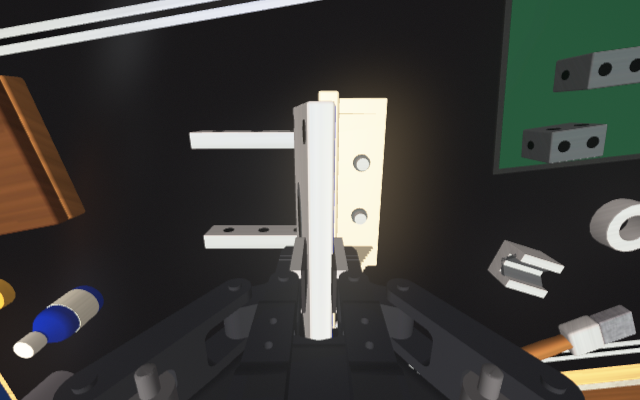

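>>> jog_arm([
  [0.95, [0, 0, -0.5], 0],
  [0.95, [0, 0, -1.5], 0],
  [0.95, [0, 0, -3], 0],
  [0.95, [0, 0, -5], 0],
  [0.95, [0, -1.5, -5], 0],
  [0.95, [0, -3.5, -5], 0],
  [0.95, [0, -5.5, -5], 0],
  [0.95, [0, -7.5, -5], 0],
  [0.95, [0, -9.5, -5], 0],
  [0.95, [0, -10.5, -5], 0],
  [0.95, [0, -10.5, -5], 0],
  [0.95, [0, -10.5, -5], 0],
])

```text
time_s: 33.42
eef_pos: [0.5566, -0.0563, 0.2722]
tcp_rot: [0.0, 0.072, 0.997, 0.001]
ft_force: [-0.1, 0.9, -9.1]
grip_width: 0.124
```

```bash
python3 fx.py
python3 - <<'E'
from h import *
c,p,d=grab("scene","s11.png");cv2.imwrite("pics/s11c.png",cv2.resize(p[130:290,180:380],None,fx=4,fy=3.7)[:,:,::-1])
E
```

```text
fix mm now [-19.6   6.  222.2] Ffix [ 0.9  0.2 -9.1] tau [ 0.03  0.02 -0.  ]
```

View pics/s11c.png

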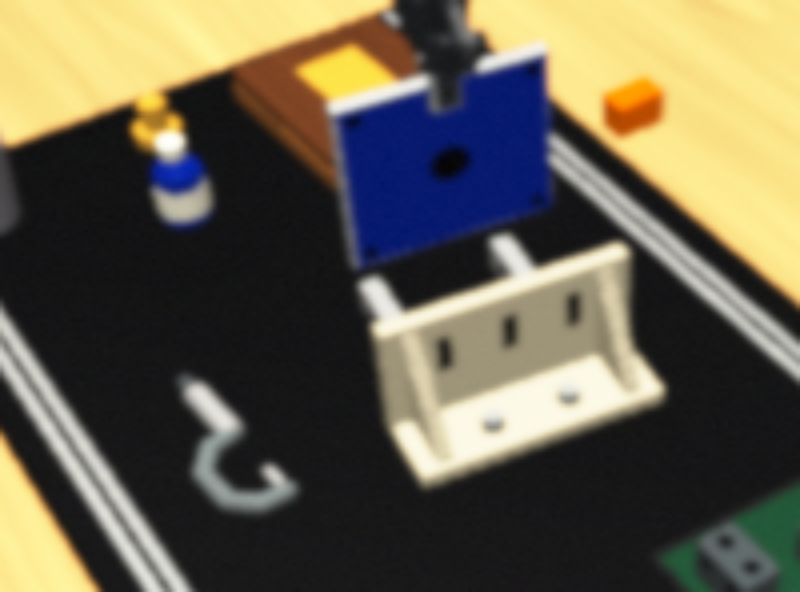

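The plate is held level with its blue face toward the wall. Now I'll turn it through 180°.

>>> jog_arm([
  [0.95, [0, 0, 0], 1],
  [0.95, [0, 0, 0], 3],
  [0.95, [0, 0, 0], 5],
  [0.95, [0, 0, 0], 7],
  [0.95, [0, 0, 0], 9],
  [0.95, [0, 0, 0], 11],
  [0.95, [0, 0, 0], 13],
  [0.95, [0, 0, 0], 15],
  [0.95, [0, 0, 0], 17],
  [0.95, [0, 0, 0], 19],
  [0.95, [0, 0, 0], 21],
  [0.95, [0, 0, 0], 23],
  [0.95, [0, 0, 0], 25],
  [0.95, [0, 0, 0], 27],
  [0.95, [0, 0, 0], 29],
  [0.95, [0, 0, 0], 31],
  [0.95, [0, 0, 0], 33],
  [0.95, [0, 0, 0], 35],
  [0.95, [0, 0, 0], 36],
  [0.95, [0, 0, 0], 36],
])

```text
time_s: 35.98
eef_pos: [0.5566, -0.056, 0.2722]
tcp_rot: [-0.0, 0.998, -0.071, -0.0]
ft_force: [0.3, 0.7, -8.7]
grip_width: 0.13
```

```bash
python3 fx.py 75 0 222 -98.2
python3 - <<'E'
from h import *
c,p,d=grab("wrist","w12.png"); np.savez("w12.npz",p=p,d=d)
c,p,d=grab("scene","s12.png");cv2.imwrite("pics/s12c.png",cv2.resize(p[130:290,180:380],None,fx=4,fy=3.7)[:,:,::-1])
E
```

```text
fix mm now [-19.3   6.  222.2] Ffix [ 0.8 -0.2 -8.7] tau [-0.05 -0.02  0.02]
from [ 0.5566 -0.056   0.2722] yaw -98.1 shift cm [ 0.61 -9.43  0.02] spin 0.02 q7 -1.329 F [ 0.3  0.7 -8.7] w 0.13 t 36.0
```

View pics/w12.png

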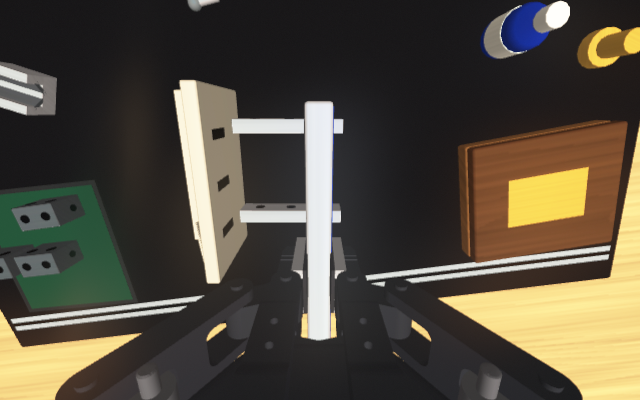

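View pics/s12c.png

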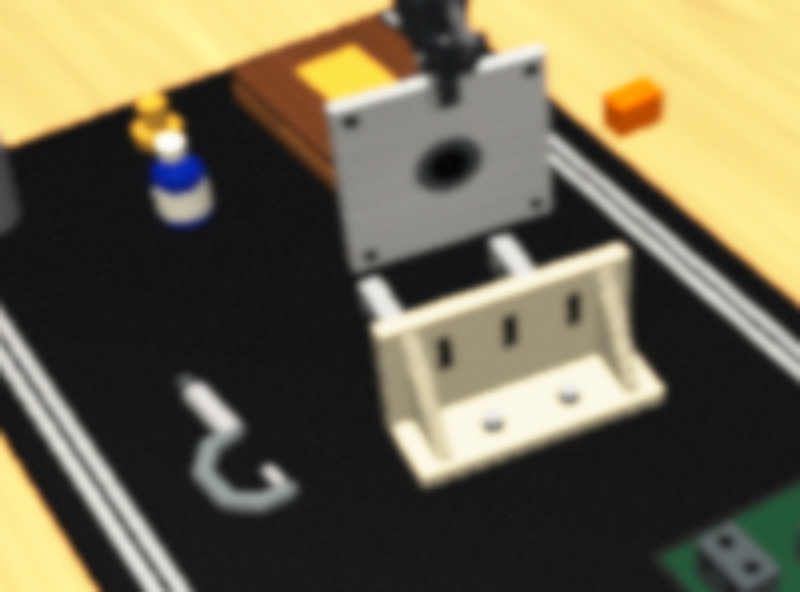

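Bare face is toward the wall. I'll check the plate's offset from the tool and the parallels' centreline.

Run:
```python
from fx import *
c=optics.get_calibration("wrist"); z=np.load("w12.npz"); p,d=z['p'],z['d']
g=p.astype(int).sum(2)
P=pts(c,d); 
def ff(u,v,zf): return f(ray(c,u,v,.05+zf/1000)).round(1)
# parallels columns
for u in (265,285):
    col=g[100:260,u]; r=np.nonzero(col>400)[0]+100; print(u,r)
    for v in (r.min(),r.max()): print(ff(u,v,30))
col=g[80:140,318]; r=np.nonzero(col>400)[0]+80; print('platetop end',r.min(),f(P[r.min()+4,318]).round(1),ff(318,r.min()-.5,238))
print([f(P[v,318]).round(1) for v in (110,150,200)],[f(P[120,u]).round(1) for u in (308,328)])
# wall ends
print('wall',ff(180,82,115),ff(211,283,115),ff(236,90,115))
```

```text
265 [119 120 121 122 123 124 125 126 127 128 129 130 131 132 133 210 211 212
 213 214 215 216 217 218 219 220 221 222]
[ 41.2 -62.   30. ]
[48.3 63.2 30. ]
285 [119 120 121 122 123 124 125 126 127 128 129 130 131 132 133 210 211 212
 213 214 215 216 217 218 219 220 221 222]
[ 18.6 -62.   30. ]
[23.  63.2 30. ]
platetop end 101 [-18.9 -72.4 236.9] [-18.9 -74.1 238. ]
[array([-18.9, -70.4, 236.6]), array([-18.9, -54.2, 237.5]), array([-18.9, -31.9, 237.8])] [array([-14.7, -66.5, 236.6]), array([-23. , -66.5, 238. ])]
wall [ 92.4 -92.6 115. ] [ 88.9  94.8 115. ] [ 47.8 -86.6 115. ]
```

>>> jog_arm([
  [0.95, [0.6, -1.5, 0], 0],
  [0.95, [0.6, -3.5, 0], 0],
  [0.95, [0.6, -5.5, 0], 0],
  [0.95, [0.6, -7.5, 0], 0],
  [0.95, [0.6, -8.7, 0], 0],
  [0.95, [0.6, -9.1, 0], 0],
  [0.95, [0.6, -9.1, 1.5], 0],
  [0.95, [0.6, -9.1, 3], 0],
  [0.95, [0.6, -9.1, 4], 0],
  [0.95, [0.6, -9.1, 4.5], 0],
  [0.95, [0.6, -9.1, 4.5], 0],
])

```text
time_s: 37.45
eef_pos: [0.5753, 0.0314, 0.2269]
tcp_rot: [0.0, 0.997, -0.073, -0.0]
ft_force: [0.0, 0.6, -9.2]
grip_width: 0.129
```

```bash
python3 fx.py 72 0 174 -98.2
```

```text
fix mm now [ 69.8  -0.  176.9] Ffix [ 0.6  0.  -9.2] tau [-0.02  0.03 -0.  ]
from [0.5753 0.0314 0.2269] yaw -98.33 shift cm [-0.   -0.22  0.29] spin -0.03 q7 -1.432 F [ 0.   0.6 -9.2] w 0.129 t 37.5
```

>>> jog_arm([
  [0.95, [0, -0.2, 0.1], 0],
  [0.95, [0, -0.2, 0.2], 0],
  [0.95, [0, -0.2, 0.3], 0],
  [0.95, [0, -0.2, 0.35], 0],
  [0.95, [0, -0.2, 0.35], 0],
])

```text
time_s: 38.08
eef_pos: [0.5765, 0.0335, 0.2251]
tcp_rot: [-0.0, 0.997, -0.072, 0.001]
ft_force: [-1.2, 0.5, 3.1]
grip_width: 0.129
```

```bash
python3 fx.py 72 0 174 -98.2
```

```text
fix mm now [ 72.1  -1.  175.1] Ffix [0.3 1.3 3.1] tau [-0.02  0.45  0.08]
from [0.5765 0.0335 0.2251] yaw -98.3 shift cm [-0.1   0.01  0.11] spin -0.02 q7 -1.432 F [-1.2  0.5  3.1] w 0.129 t 38.1
```

>>> jog_arm([
  [0.72, [0, 0, 0.2], 0],
  [0.72, [0, 0, 0.2], 0],
  [0.72, [0, 0, 0.2], 0],
  [0.72, [-0.5, 0, 0.2], 0],
  [0.72, [-1.1, 0, 0.2], 0],
  [0.72, [-1.6, 0, 0.2], 0],
  [0.72, [-1.6, 0, 0.2], 0],
])

```text
time_s: 38.95
eef_pos: [0.5594, 0.0362, 0.2218]
tcp_rot: [-0.0, 0.997, -0.072, -0.0]
ft_force: [0.2, -0.2, 0.5]
grip_width: 0.276
```

```bash
python3 fx.py
python3 - <<'E'
from fx import *
c,p,d=grab("wrist","w13.png"); np.savez("w13.npz",p=p,d=d); P=pts(c,d)
for v in (130,180,230):
    for u in range(290,352,4): 
        q=f(P[v,u]); 
        if q[2]>120: print(v,u,q.round(1))
E
```

```text
fix mm now [ 72.3  16.3 171.8] Ffix [-0.2 -0.2  0.5] tau [ 0.01 -0.01 -0.  ]
130 302 [ 79.6 -52.3 189.5]
130 306 [ 78.  -52.3 189.4]
130 310 [ 76.4 -52.3 189.2]
130 314 [ 74.7 -52.3 189.5]
130 318 [ 73.1 -52.3 189.6]
130 322 [ 71.5 -52.3 189.9]
130 326 [ 69.9 -52.4 190.8]
130 330 [ 68.1 -52.2 187.4]
180 302 [ 80.  -31.5 190.3]
180 306 [ 78.3 -31.6 190.7]
180 310 [ 76.6 -31.3 189.6]
180 314 [ 74.9 -31.6 190.8]
180 318 [ 73.2 -31.4 189.9]
180 322 [ 71.4 -31.6 191. ]
180 326 [ 69.7 -31.7 191.1]
230 306 [ 78.7  -8.2 190.1]
230 310 [ 76.8  -8.2 190.2]
230 314 [ 75.   -8.  189.8]
230 318 [ 73.2  -8.6 191.1]
230 322 [ 71.4  -7.7 189.1]
230 326 [ 69.5  -7.7 189.2]
```

View pics/w13.png

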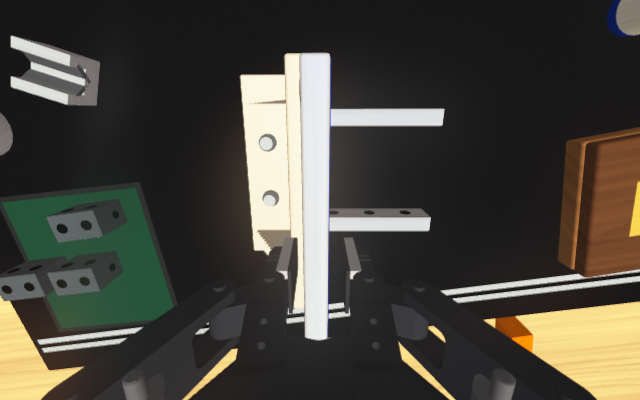

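The plate stands on the parallels at x_f 68–80 mm. I'll ease its top off the wall onto the outer finger.

>>> jog_arm([
  [0.72, [0, 0.4, 0], 0],
  [0.72, [0, 0.7, 0], 0],
  [0.72, [0, 1.0, 0], 0],
  [0.72, [0, 1.3, 0], 0],
  [0.72, [0, 1.6, 0], 0],
  [0.72, [0, 1.9, 0], 0],
  [0.72, [0, 2.1, 0], 0],
  [0.72, [0, 2.1, 0], 0],
])

```text
time_s: 40.0
eef_pos: [0.5568, 0.0149, 0.2218]
tcp_rot: [0.0, 0.997, -0.073, -0.0]
ft_force: [0.0, -1.7, 0.4]
grip_width: 0.281
```

```bash
python3 fx.py
python3 - <<'E'
from fx import *
c,p,d=grab("wrist","w14.png"); np.savez("w14.npz",p=p,d=d); P=pts(c,d)
for v in (130,200):
    for u in range(290,360,4): 
        q=f(P[v,u]); 
        if q[2]>60: print(v,u,q.round(1))
E
```

```text
fix mm now [ 50.8  15.9 171.8] Ffix [-1.7 -0.2  0.4] tau [-0.06  0.04  0.01]
130 294 [ 70.2 -46.5  85.8]
130 298 [ 65.2 -48.1 113.3]
130 302 [ 61.3 -49.4 133.8]
130 306 [ 58.1 -50.4 151.9]
130 310 [ 55.6 -51.3 165.6]
130 314 [ 53.4 -52.  177.9]
130 318 [ 51.6 -52.5 187.1]
130 322 [ 50.  -52.7 189.2]
130 326 [ 48.3 -52.7 189.4]
130 330 [ 46.6 -52.6 188.3]
130 334 [ 45.  -52.6 188.1]
130 338 [ 43.4 -52.6 188.6]
130 342 [ 41.6 -52.5 186.9]
130 346 [ 40.  -52.5 187.5]
200 294 [73.3 15.3 69.7]
200 298 [ 66.8   3.1 108.1]
200 302 [ 62.4  -3.9 130.4]
200 306 [ 58.9  -9.4 147.7]
200 310 [ 56.1 -14.2 163. ]
200 314 [ 53.7 -18.5 176.5]
200 318 [ 51.7 -21.8 187. ]
200 322 [ 49.9 -22.3 188.4]
200 326 [ 48.1 -22.  187.4]
200 330 [ 46.4 -22.4 188.7]
200 334 [ 44.5 -21.9 187.1]
200 338 [ 42.8 -22.3 188.6]
200 342 [ 40.9 -21.8 187. ]
```

View pics/w14.png

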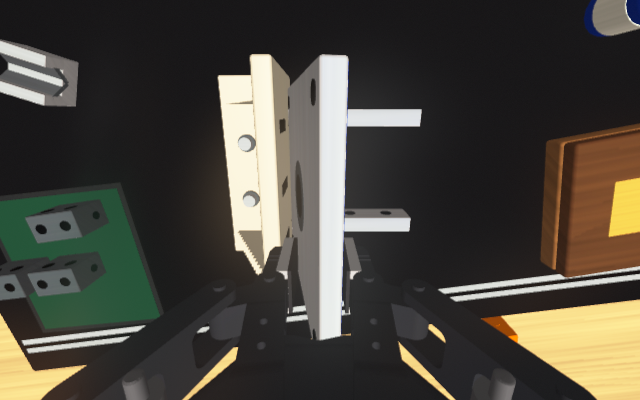

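>>> jog_arm([
  [0.62, [0, -0.3, 0.1], 0],
  [0.52, [0, -0.8, 0.2], 0],
  [0.42, [0, -1.3, 0.3], 0],
  [0.32, [0, -1.7, 0.4], 0],
  [0.22, [0, -2.1, 0.5], 0],
  [0.12, [0, -2.5, 0.6], 0],
  [0.04, [0, -2.8, 0.7], 0],
  [0.0, [0, -3.0, 0.7], 0],
  [0.0, [0, -3.0, 0.7], 0],
])

```text
time_s: 41.18
eef_pos: [0.5611, 0.045, 0.2147]
tcp_rot: [-0.0, 0.997, -0.072, -0.0]
ft_force: [-0.7, -0.2, 0.2]
grip_width: 0.999
```

```bash
python3 fx.py
python3 - <<'E'
from fx import *
c,p,d=grab("wrist","w15.png"); np.savez("w15.npz",p=p,d=d); P=pts(c,d)
for v in (130,):
    for u in range(290,400,6): 
        q=f(P[v,u]); 
        if q[2]>60: print(v,u,q.round(1))
E
```

```text
fix mm now [ 81.3  15.9 164.7] Ffix [-0.2  0.6  0.2] tau [-0.12  0.05  0.01]
130 302 [ 92.4 -48.7 115.3]
130 308 [ 88.6 -48.7 114.9]
130 314 [ 84.7 -48.7 114.9]
130 320 [ 80.8 -48.6 113.9]
130 332 [ 71.3 -46.4  78.5]
130 338 [ 68.  -47.5  96.4]
130 344 [ 65.1 -48.4 112.2]
130 350 [ 62.7 -49.3 125.6]
130 356 [ 60.6 -50.  137.6]
130 362 [ 58.8 -50.6 148. ]
130 368 [ 56.9 -51.  155.1]
130 374 [ 55.8 -51.6 165. ]
130 380 [ 54.4 -52.  171.9]
130 386 [ 53.2 -52.4 177.9]
130 392 [ 51.9 -52.7 182.7]
130 398 [ 50.8 -53.  187.5]
```

View pics/w15.png

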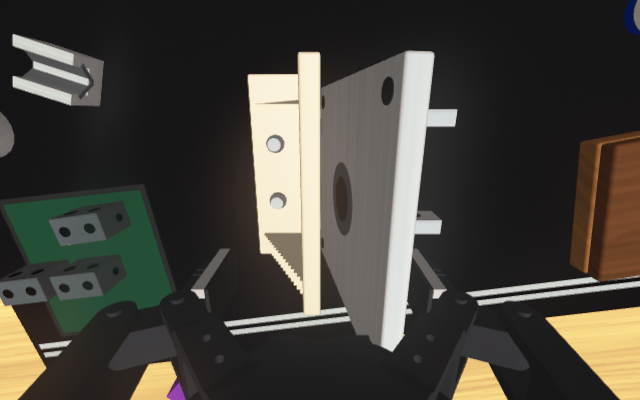

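>>> jog_arm([
  [0, [0, 0.6, 0.1], 0],
  [0, [0, 1.2, 0.3], 0],
  [0, [0, 1.8, 0.5], 0],
  [0, [0, 2.4, 0.7], 0],
  [0, [0, 2.9, 1.0], 0],
  [0, [0, 3.5, 1.3], 0],
  [0, [0, 4.1, 1.6], 0],
  [0, [0, 4.7, 1.9], 0],
  [0, [0, 5.2, 2.3], 0],
  [0, [0, 5.6, 2.6], 0],
  [0, [0, 5.6, 2.6], 0],
])

```text
time_s: 42.6
eef_pos: [0.5531, -0.0119, 0.1888]
tcp_rot: [0.001, 0.997, -0.073, 0.0]
ft_force: [-1.0, -4.5, 3.9]
grip_width: 1.001
```

```bash
python3 fx.py
python3 - <<'E'
from fx import *
c,p,d=grab("wrist","w16.png"); np.savez("w16.npz",p=p,d=d); P=pts(c,d)
for v in (130,):
    for u in range(290,430,8): 
        q=f(P[v,u]); 
        if q[2]>20: print(v,u,q.round(1))
E
```

```text
fix mm now [ 23.8  15.8 138.8] Ffix [-4.6  0.3  3.9] tau [-1.18  0.27  0.01]
130 290 [ 42.3 -49.   91.5]
130 298 [ 36.6 -49.5 100.1]
130 306 [ 31.5 -50.  107.5]
130 314 [ 26.7 -50.5 116.3]
130 322 [ 22.4 -50.8 122.2]
130 330 [ 18.4 -51.2 128.5]
130 338 [ 14.8 -51.5 134.9]
130 346 [ 11.3 -51.8 138.9]
130 354 [  8.3 -52.1 144.5]
130 362 [  5.3 -52.3 148.5]
130 370 [  2.7 -52.6 153.4]
130 378 [ -0.1 -52.8 156.4]
130 386 [ -2.5 -53.  159.9]
130 394 [ -4.6 -53.2 164.1]
130 402 [ -6.7 -53.4 167.4]
130 410 [ -9.1 -53.5 169.2]
130 418 [-13.  -53.3 166.4]
130 426 [-16.8 -53.2 164.3]
```

View pics/w16.png

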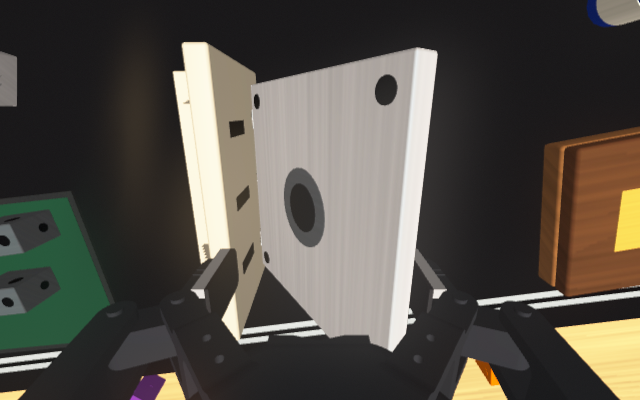

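The plate rests on the outer finger at about 56°. I'll swing the gripper round that finger so the other one passes beyond the plate's side.

>>> jog_arm([
  [0, [-0.4, 0.1, 0], -1],
  [0, [-0.9, 0.2, 0], -2],
  [0, [-1.3, 0.4, 0], -3],
  [0, [-1.7, 0.5, 0], -4],
  [0, [-2.1, 0.8, 0], -5],
  [0, [-2.5, 1.0, 0], -6],
  [0, [-2.9, 1.3, 0], -7],
  [0, [-3.2, 1.6, 0], -8],
  [0, [-3.5, 1.9, 0], -9],
  [0, [-3.8, 2.2, 0], -10],
  [0, [-4.0, 2.55, 0], -11],
  [0, [-4.3, 2.9, 0], -12],
  [0, [-4.5, 3.3, 0], -13],
  [0, [-4.65, 3.65, 0], -14],
  [0, [-4.8, 4.0, 0], -15],
  [0, [-4.9, 4.4, 0], -16],
  [0, [-4.95, 4.8, 0], -17],
  [0, [-4.95, 5.2, 0], -18],
  [0, [-4.95, 5.2, 0], -18],
])

```text
time_s: 45.02
eef_pos: [0.4968, -0.0546, 0.1887]
tcp_rot: [-0.0, 0.757, 0.653, 0.0]
ft_force: [1.7, -2.2, -0.4]
grip_width: 1.002
```

```bash
python3 fx.py
python3 - <<'E'
from fx import *
c,p,d=grab("wrist","w17.png"); np.savez("w17.npz",p=p,d=d); P=pts(c,d)
for v in range(100,260,16):
    for u in (300,): 
        q=f(P[v,u]); print(v,u,q.round(1))
c,p,d=grab("scene","s17.png");cv2.imwrite("pics/s17c.png",cv2.resize(p[130:290,180:380],None,fx=4,fy=3.7)[:,:,::-1])
E
```

```text
fix mm now [-26.5  65.4 138.7] Ffix [-1.9 -2.  -0.4] tau [-0.51 -0.31 -0.15]
100 300 [58.3 78.1 71. ]
116 300 [47.9 77.3 86.9]
132 300 [ 38.9  76.6 102. ]
148 300 [ 30.9  76.  114.1]
164 300 [ 23.7  75.5 125.4]
180 300 [ 17.7  74.9 137.1]
196 300 [ 12.5  74.3 147.7]
212 300 [  6.3  74.2 152.8]
228 300 [  2.2  73.7 161.9]
244 300 [ -2.6  73.5 167.5]
```

View pics/w17.png

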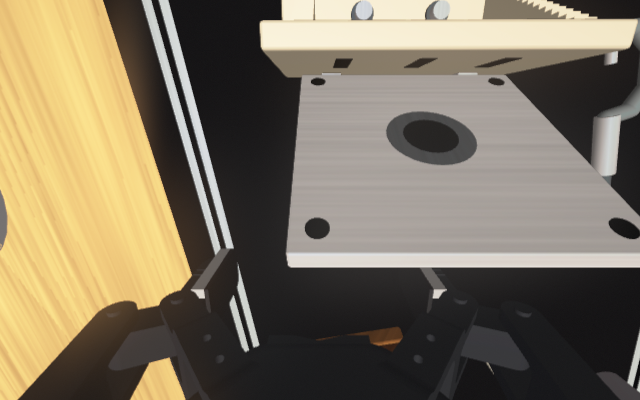

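View pics/s17c.png

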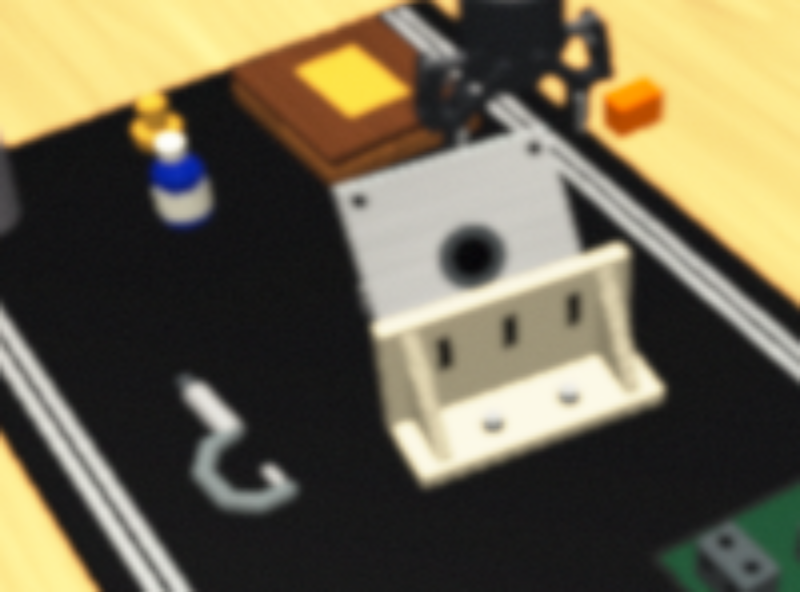

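It worked: the plate is at 58°, resting on one finger near its middle, with the other finger clear at the side. Now I'll lower it along the arc.

>>> jog_arm([
  [0, [-0.3, 0, 0.2], 0],
  [0, [-0.7, 0, 0.5], 0],
  [0, [-1.0, 0, 0.8], 0],
  [0, [-1.3, 0, 1.05], 0],
  [0, [-1.7, 0, 1.4], 0],
  [0, [-2.1, 0, 1.8], 0],
  [0, [-2.5, 0, 2.2], 0],
  [0, [-2.9, 0, 2.65], 0],
  [0, [-3.2, 0, 3.1], 0],
  [0, [-3.5, 0, 3.55], 0],
  [0, [-3.8, 0, 4.0], 0],
  [0, [-4.1, 0, 4.5], 0],
])

```text
time_s: 46.62
eef_pos: [0.4893, -0.0971, 0.1431]
tcp_rot: [-0.0, 0.757, 0.653, -0.001]
ft_force: [-1.3, -8.2, -0.1]
grip_width: 1.002
```

```bash
python3 fx.py
python3 - <<'E'
from fx import *
c,p,d=grab("wrist","w18.png"); np.savez("w18.npz",p=p,d=d); P=pts(c,d)
for v in range(60,270,20):
    for u in (400,): 
        q=f(P[v,u]); print(v,u,q.round(1))
E
```

```text
fix mm now [-69.6  66.8  93.1] Ffix [-8.3  0.1 -0.1] tau [-1.3   0.23 -0.28]
60 400 [32.1 25.5 72.6]
80 400 [22.1 26.7 79.9]
100 400 [12.6 27.5 85.5]
120 400 [ 3.5 28.4 91.7]
140 400 [-5.1 29.5 98.3]
160 400 [-13.3  30.4 103.8]
180 400 [-21.1  31.4 109.9]
200 400 [  7.6  66.5 227.8]
220 400 [-35.9  32.8 119.4]
240 400 [-42.4  33.9 125. ]
260 400 [-49.9  34.  127.8]
```

View pics/w18.png

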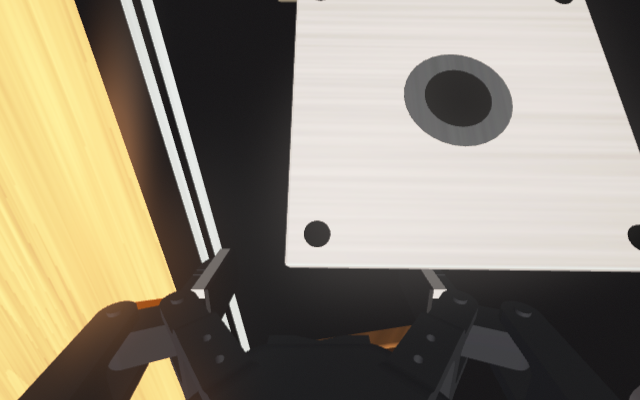

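Run:
```python
from fx import *
c=optics.get_calibration("wrist"); z=np.load("w18.npz"); p,d=z['p'],z['d']; P=pts(c,d)
for v in range(246,300,6):
    print(v,[(u,tuple(f(P[v,u]).round(0))) for u in range(196,236,6) if f(P[v,u])[2]>50])
```

```text
246 []
252 [(220, (np.float64(-58.0), np.float64(115.0), np.float64(106.0))), (226, (np.float64(-57.0), np.float64(112.0), np.float64(107.0))), (232, (np.float64(-59.0), np.float64(110.0), np.float64(105.0)))]
258 [(214, (np.float64(-58.0), np.float64(116.0), np.float64(112.0))), (220, (np.float64(-58.0), np.float64(113.0), np.float64(112.0))), (226, (np.float64(-58.0), np.float64(110.0), np.float64(112.0))), (232, (np.float64(-62.0), np.float64(110.0), np.float64(105.0)))]
264 [(202, (np.float64(-62.0), np.float64(123.0), np.float64(110.0))), (208, (np.float64(-62.0), np.float64(120.0), np.float64(110.0))), (214, (np.float64(-57.0), np.float64(114.0), np.float64(118.0))), (220, (np.float64(-58.0), np.float64(111.0), np.float64(117.0))), (226, (np.float64(-60.0), np.float64(110.0), np.float64(114.0))), (232, (np.float64(-65.0), np.float64(110.0), np.float64(106.0)))]
270 [(202, (np.float64(-62.0), np.float64(121.0), np.float64(115.0))), (208, (np.float64(-58.0), np.float64(115.0), np.float64(123.0))), (214, (np.float64(-58.0), np.float64(112.0), np.float64(122.0))), (220, (np.float64
[... 1348 characters left out ...]
loat64(110.0), np.float64(130.0))), (220, (np.float64(-66.0), np.float64(110.0), np.float64(124.0))), (226, (np.float64(-70.0), np.float64(110.0), np.float64(118.0))), (232, (np.float64(-76.0), np.float64(110.0), np.float64(110.0)))]
294 [(196, (np.float64(-56.0), np.float64(112.0), np.float64(140.0))), (202, (np.float64(-60.0), np.float64(112.0), np.float64(136.0))), (208, (np.float64(-59.0), np.float64(110.0), np.float64(137.0))), (214, (np.float64(-64.0), np.float64(110.0), np.float64(131.0))), (220, (np.float64(-69.0), np.float64(110.0), np.float64(124.0))), (226, (np.float64(-73.0), np.float64(110.0), np.float64(117.0))), (232, (np.float64(-79.0), np.float64(110.0), np.float64(111.0)))]
```

>>> jog_arm([
  [0, [-0.2, 0, 0.5], 0],
  [0, [-0.5, 0, 0.95], 0],
  [0, [-0.7, 0, 1.55], 0],
  [0, [-0.9, 0, 2.2], 0],
  [0, [-1.05, 0, 2.85], 0],
  [0, [-1.2, 0, 3.5], 0],
  [0, [-1.3, 0, 4.15], 0],
  [0, [-1.4, 0, 4.8], 0],
  [0, [-1.5, 0, 5.5], 0],
  [0, [-1.55, 0, 6.2], 0],
])

```text
time_s: 47.92
eef_pos: [0.4879, -0.1168, 0.0816]
tcp_rot: [0.003, 0.759, 0.651, -0.001]
ft_force: [0.5, -15.9, -1.6]
grip_width: 1.002
```

```bash
python3 fx.py
python3 - <<'E'
from fx import *
c,p,d=grab("wrist","w19.png"); np.savez("w19.npz",p=p,d=d); P=pts(c,d)
for v in range(60,270,20):
    for u in (400,): 
        q=f(P[v,u]); print(v,u,q.round(1))
E
```

```text
fix mm now [-89.3  65.3  31.6] Ffix [-15.7  -2.8  -1.6] tau [-3.12  0.19 -0.81]
60 400 [ 5.4 35.3 54.5]
80 400 [-1.4 35.1 56. ]
100 400 [-8.4 35.2 58.2]
120 400 [-15.3  35.2  60.1]
140 400 [-22.6  34.4  59.5]
160 400 [-29.7  34.7  62.3]
180 400 [-37.2  34.3  63. ]
200 400 [-44.5  34.4  65.3]
220 400 [-52.5  33.8  65.6]
240 400 [-59.8  34.   68.2]
260 400 [-68.5  33.3  68.4]
```

View pics/w19.png

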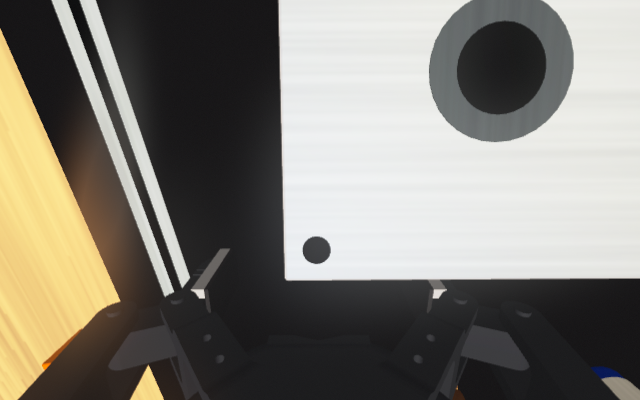

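>>> jog_arm([
  [0, [0, 0, 0.3], 0],
  [0, [0, 0, 0.6], 0],
  [0, [0, 0, 0.9], 0],
  [0, [0, 0, 1.2], 0],
  [0, [0, 0, 1.5], 0],
  [0, [0, 0, 1.8], 0],
  [0, [0, 0, 2.1], 0],
  [0, [0, 0, 2.4], 0],
  [0, [0, 0, 2.65], 0],
  [0, [0, 0, 2.9], 0],
  [0, [0, 0, 3.1], 0],
  [0, [0, 0, 3.2], 0],
])

```text
time_s: 49.48
eef_pos: [0.489, -0.1181, 0.0512]
tcp_rot: [0.004, 0.76, 0.65, -0.0]
ft_force: [-4.1, -17.4, 10.8]
grip_width: 1.001
```

```bash
python3 fx.py
python3 - <<'E'
from fx import *
c,p,d=grab("wrist","w20.png"); np.savez("w20.npz",p=p,d=d); P=pts(c,d)
for v in range(60,280,30):
    for u in (320,400,500): 
        q=f(P[v,u]); print(v,u,q.round(1))
E
```

```text
fix mm now [-90.4  64.    1.2] Ffix [-17.8   1.5  10.8] tau [-3.1   0.09 -0.83]
60 320 [ 1.7 63.1 42.9]
60 400 [ 1.7 38.4 40.8]
60 500 [ 1.   8.8 43.1]
90 320 [-6.7 63.2 41.7]
90 400 [-7.1 38.2 42.4]
90 500 [-7.4  6.8 42.4]
120 320 [-15.8  63.2  40.6]
120 400 [-16.1  37.5  42.6]
120 500 [-16.5   5.5  43. ]
150 320 [-25.3  63.4  42.5]
150 400 [-25.7  36.8  42.6]
150 500 [-26.2   3.2  42.2]
180 320 [-35.6  63.5  42.4]
180 400 [-36.   36.   42.5]
180 500 [-36.5   1.3  42.3]
210 320 [-46.4  63.6  42.9]
210 400 [-47.1  35.   42.2]
210 500 [-47.8  -1.2  41.7]
240 320 [-58.3  63.7  42.5]
240 400 [-58.9  34.1  42.2]
240 500 [-59.8  -3.5  41.5]
270 320 [-70.7  63.9  42.8]
270 400 [-71.4  33.2  42.5]
270 500 [-72.3  -5.5  42.1]
```

View pics/w20.png

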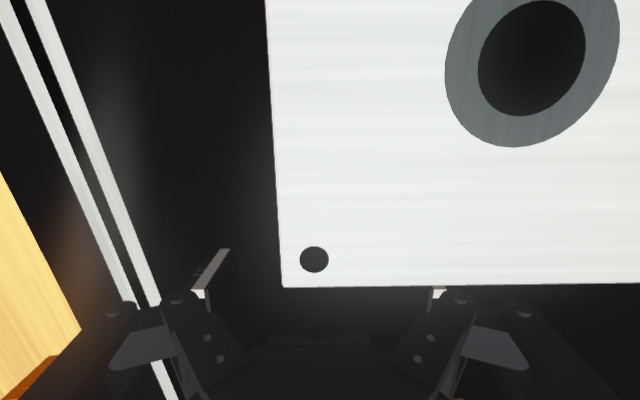

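Flat at z = 42 mm, bare face up. Next I'll back off, centre both fingers on the near edge and square the plate to the wall.

>>> jog_arm([
  [0, [-1.5, 0, 0], 0],
  [0, [-4, 0, -1], 0],
  [0.1, [-4, 2, -2], 0],
  [0.2, [-4, 4, -2], 0],
  [0.2, [-4, 6, -2], 0],
  [0.2, [-4, 6.5, -2], 0],
  [0.2, [-4, 6.5, -2], 0],
])

```text
time_s: 50.4
eef_pos: [0.5462, -0.1588, 0.0691]
tcp_rot: [-0.001, 0.756, 0.654, -0.0]
ft_force: [-1.0, -0.1, -0.8]
grip_width: 0.801
```

```bash
python3 fx.py -91 0 25 -8.2
python3 - <<'E'
from fx import *
c,p,d=grab("wrist","w21.png")
E
```

```text
fix mm now [-122.6    1.7   19.1] Ffix [-0.2  0.9 -0.8] tau [-0.01  0.03  0.03]
from [ 0.5462 -0.1588  0.0691] yaw -8.26 shift cm [ 3.16  0.16 -0.59] spin -0.01 q7 0.428 F [-1.  -0.1 -0.8] w 0.801 t 50.4
```

View pics/w21.png

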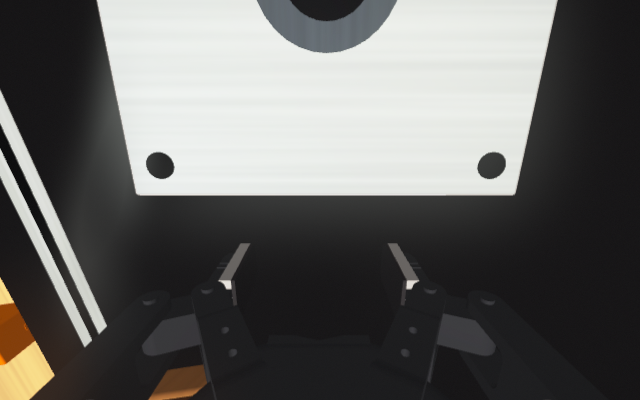

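>>> jog_arm([
  [0.2, [2, 0.2, -0.3], 0],
  [0.2, [3, 0.2, -0.3], 0],
  [0.2, [3.5, 0.2, -0.3], 0],
  [0.2, [4, 0.2, -0.3], 0],
  [0.2, [4.4, 0.2, -0.3], 0],
  [0.2, [4.4, 0.2, -0.3], 0],
])

```text
time_s: 51.2
eef_pos: [0.553, -0.128, 0.073]
tcp_rot: [0.006, 0.758, 0.653, -0.005]
ft_force: [-2.8, -21.1, -3.9]
grip_width: 0.8
```

```bash
python3 fx.py
python3 - <<'E'
from fx import *
c,p,d=grab("wrist","w22.png")
E
```

```text
fix mm now [-91.1  -0.7  23. ] Ffix [-21.3  -0.2  -3.9] tau [-4.33  0.41  0.74]
```

>>> jog_arm([
  [0.2, [-1, 0, 0], 0],
  [0.2, [-4, 0, 0], 0],
  [0.2, [-6, 0, -6], 0],
  [0.2, [-5, 0, -12], 0],
  [0.2, [-2, 0, -18], 0],
  [0.2, [4, 0, -21], 0],
  [0.2, [4, 0, -21], 0],
])

```text
time_s: 52.12
eef_pos: [0.5626, -0.0717, 0.2848]
tcp_rot: [0.0, 0.754, 0.657, 0.003]
ft_force: [-0.3, 0.3, 0.1]
grip_width: 0.8
```

```bash
python3 fx.py
python3 - <<'E'
from fx import *
c,p,d=grab("wrist","w23.png"); np.savez("w23.npz",p=p,d=d)
c,p,d=grab("top","t23.png"); np.savez("t23.npz",p=p,d=d)
E
```

```text
fix mm now [-34.   -2.2 234.8] Ffix [0.3 0.3 0.1] tau [-0.04  0.04  0.  ]
```

View pics/w23.png

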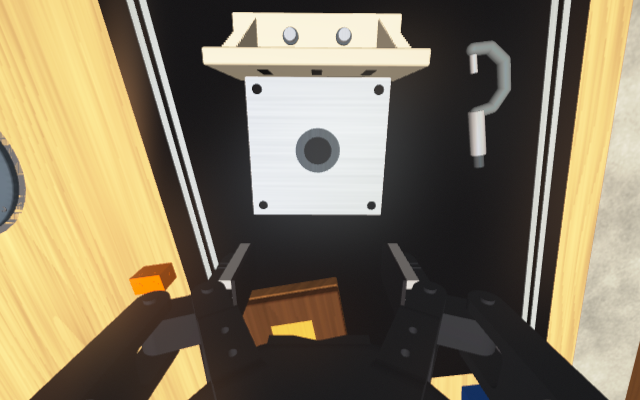

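View pics/t23.png

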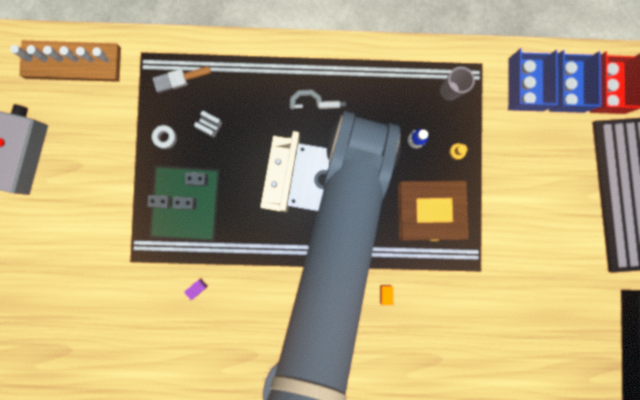

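```bash
cat > blk.py <<'E'
from fx import *
def blocks(c,p,d,roi=None,zlo=.08,zhi=.105,zt=.093):
    P=pts(c,d); hsv=cv2.cvtColor(p,cv2.COLOR_RGB2HSV)
    m=(P[...,2]>zlo)&(P[...,2]<zhi)&(hsv[...,1]<110)
    if roi: k=np.zeros_like(m); k[roi[1]:roi[3],roi[0]:roi[2]]=1; m&=k
    m=cv2.morphologyEx(m.astype(np.uint8),cv2.MORPH_OPEN,np.ones((3,3)))
    cs,_=cv2.findContours(m,cv2.RETR_EXTERNAL,cv2.CHAIN_APPROX_NONE)
    for k in cs:
        if cv2.contourArea(k)<100: continue
        pp=np.array([ray(c,u,v,zt)[:2] for u,v in k[:,0]],np.float32); r=cv2.minAreaRect(pp)
        bp=cv2.boxPoints(r); e=[bp[1]-bp[0],bp[2]-bp[1]]; L=max(e,key=np.linalg.norm)
        print(np.round(r[0],4),np.round(sorted(r[1]),4),'long yaw',round(np.degrees(np.arctan2(L[1],L[0]))%180,1))
E
python3 - <<'E'
from blk import *
c=optics.get_calibration("wrist"); z=np.load("w23.npz"); 
p=z['p']; m=((p.astype(int).sum(2)>520)).astype(np.uint8); m[:74]=0; m[220:]=0; m[:,:235]=0; m[:,400:]=0
cs,_=cv2.findContours(m,cv2.RETR_EXTERNAL,cv2.CHAIN_APPROX_NONE); k=max(cs,key=cv2.contourArea)
pp=np.array([f(ray(c,u,v,.092))[:2] for u,v in k[:,0]],np.float32); r=cv2.minAreaRect(pp); print('plate fix',r,cv2.boxPoints(r).round(1).tolist())
c=optics.get_calibration("top"); z=np.load("t23.npz"); blocks(c,z['p'],z['d'],(140,160,225,245))
E
```

```text
plate fix ((-3.1134033203125, 0.7796783447265625), (157.77525329589844, 157.6548614501953), 89.67166137695312) [[-82.4000015258789, -77.69999694824219], [75.30000305175781, -78.5999984741211], [76.19999694824219, 79.19999694824219], [-81.5, 80.0999984741211]]
[0.4963 0.3138] [0.03   0.0528] long yaw 87.5
[0.4978 0.3774] [0.0278 0.0527] long yaw 91.7
[0.5575 0.2859] [0.0305 0.0506] long yaw 91.7
```

```bash
python3 go.py .5585 .287 .26 1 .5585 .287 .077 1
```

```text
from [ 0.561  -0.0753  0.2828] yaw -8.13 shift cm [35.83 -5.36  2.32] spin -1.83 q7 0.1 F [-0.1 -0.7 -1.2] w 0.798 t 52.2
from [ 0.561  -0.0753  0.2828] yaw -8.13 shift cm [35.81 -5.36 20.62] spin -1.83 q7 0.1 F [-0.1 -0.7 -1.2] w 0.798 t 52.2
```

>>> jog_arm([
  [0.4, [35.8, -5.4, 2.3], -1.8],
  [0.4, [35.8, -5.4, 2.3], -1.8],
  [0.4, [35.8, -5.4, 2.3], -1.8],
  [0.4, [35.8, -5.4, 2.3], -1.8],
  [0.4, [35.8, -5.4, 2.3], -1.8],
  [0.4, [35.8, -5.4, 2.3], -1.8],
  [0.4, [35.8, -5.4, 2.3], -1.8],
  [0.4, [35.8, -5.4, 2.3], -1.8],
  [0.4, [35.8, -5.4, 2.3], -1.8],
  [0.4, [35.8, -5.4, 8], -1.8],
  [0.4, [35.8, -5.4, 13], -1.8],
])

```text
time_s: 53.6
eef_pos: [0.5599, 0.2834, 0.1522]
tcp_rot: [0.0, 0.704, 0.71, 0.001]
ft_force: [0.4, 0.4, -0.7]
grip_width: 0.603
```

```bash
python3 go.py .5585 .287 .077 1
python3 - <<'E'
from blk import *
c,p,d=grab("wrist","w24.png"); c,p,d=grab("top","t24.png");
E
```

```text
from [0.5599 0.2834 0.1522] yaw 0.54 shift cm [ 0.36 -0.15  7.52] spin -0.09 q7 -0.312 F [ 0.4  0.4 -0.7] w 0.603 t 53.6
```

View pics/w24.png

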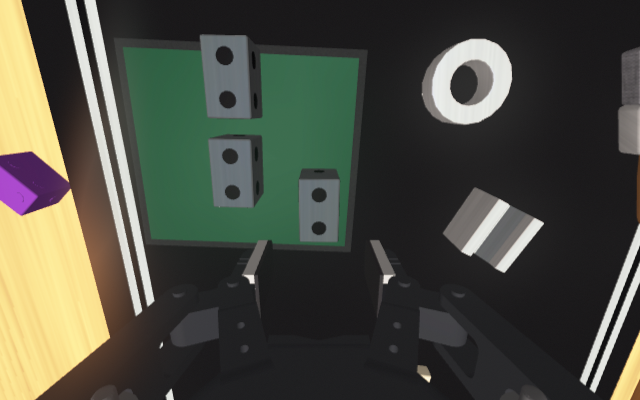

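>>> jog_arm([
  [0.4, [0.3, -0.1, 3], 0],
  [0.4, [0.3, -0.1, 6], 0],
  [0.4, [0.3, -0.1, 7.4], 0],
  [0.4, [0.3, -0.1, 7.4], 0],
  [0.8, [0.3, -0.1, 7.4], 0],
  [0.8, [0.3, -0.1, 7.4], 0],
  [0.8, [0.3, -0.1, 7.4], 0],
  [0.8, [0.3, -0.1, 7.4], 0],
  [0.8, [0.3, -0.1, 5], 0],
  [0.8, [0.3, -0.1, -1], 0],
  [0.8, [0.3, -0.1, -7], 0],
  [0.8, [0.3, -0.1, -11], 0],
  [0.8, [0.3, -0.1, -11], 0],
])

```text
time_s: 55.32
eef_pos: [0.5597, 0.2886, 0.2661]
tcp_rot: [0.001, 0.703, 0.711, 0.003]
ft_force: [-0.4, 0.6, -4.1]
grip_width: 0.337
```

```bash
python3 fx.py 1 -52 215 -8.2 1 -52 67 -8.2
```

```text
fix mm now [322.1  52.1 216.1] Ffix [ 0.5  0.5 -4.1] tau [ 0.01 -0.04 -0.  ]
from [0.5597 0.2886 0.2661] yaw 0.69 shift cm [-33.34   5.32   0.01] spin 1.78 q7 -0.364 F [-0.4  0.6 -4.1] w 0.337 t 55.3
from [0.5597 0.2886 0.2661] yaw 0.69 shift cm [-33.39   5.24  14.81] spin 1.78 q7 -0.364 F [-0.4  0.6 -4.1] w 0.337 t 55.3
```

>>> jog_arm([
  [0.8, [-33.4, 5.3, 0], 1.8],
  [0.8, [-33.4, 5.3, 0], 1.8],
  [0.8, [-33.4, 5.3, 0], 1.8],
  [0.8, [-33.4, 5.3, 0], 1.8],
  [0.8, [-33.4, 5.3, 0], 1.8],
  [0.8, [-33.4, 5.3, 0], 1.8],
  [0.8, [-33.4, 5.3, 0], 1.8],
  [0.8, [-33.4, 5.3, 0], 1.8],
  [0.8, [-33.4, 5.3, 5], 1.8],
  [0.8, [-33.4, 5.3, 10], 1.8],
  [0.8, [-33.4, 5.3, 13.5], 1.8],
  [0.8, [-33.4, 5.3, 14.3], 1.8],
  [0.8, [-33.4, 5.3, 14.3], 1.8],
])

```text
time_s: 56.95
eef_pos: [0.6152, -0.0431, 0.1198]
tcp_rot: [-0.001, 0.756, 0.655, 0.0]
ft_force: [1.1, 0.2, -4.2]
grip_width: 0.336
```

```bash
python3 fx.py 1 -52 67 -8.2
```

```text
fix mm now [  1.8 -50.2  69.8] Ffix [ 0.4 -1.  -4.2] tau [-0.02 -0.07 -0.02]
from [ 0.6152 -0.0431  0.1198] yaw -8.14 shift cm [-0.08  0.18  0.28] spin 0.01 q7 0.161 F [ 1.1  0.2 -4.2] w 0.336 t 57.0
```

>>> jog_arm([
  [0.8, [0, 0.2, 0.1], 0],
  [0.8, [0, 0.2, 0.2], 0],
  [0.8, [0, 0.2, 0.3], 0],
  [0.8, [0, 0.2, 0.35], 0],
])

```text
time_s: 57.45
eef_pos: [0.6161, -0.0433, 0.1195]
tcp_rot: [-0.003, 0.756, 0.655, 0.0]
ft_force: [-11.9, 3.0, 23.7]
grip_width: 0.334
```

>>> jog_arm([
  [0.8, [0, 0, -0.25], 0],
  [0.5, [0, 0, -0.25], 0],
  [0.5, [0, 0, -0.25], 0],
  [0.5, [0, 0, -0.25], 0],
  [0.5, [0, 0, -5], 0],
  [0.5, [0, 0, -10], 0],
  [0.4, [0, 0, -15], 0],
  [0.4, [0, 0, -15], 0],
])

```text
time_s: 58.45
eef_pos: [0.6199, -0.0464, 0.2709]
tcp_rot: [0.003, 0.757, 0.654, 0.004]
ft_force: [0.3, -0.3, -0.1]
grip_width: 0.604
```

```bash
python3 go.py .497 .315 .26 -1 .497 .315 .077 -1
python3 - <<'E'
from blk import *
c,p,d=grab("wrist","w25.png"); np.savez("w25.npz",p=p,d=d); blocks(c,p,d,(150,60,500,330),.12,.145,.132); c,p,d=grab("top","t25.png")
blocks(c,p,d,(140,160,225,245))
E
```

```text
from [ 0.6199 -0.0464  0.2709] yaw -8.33 shift cm [ 33.97 -17.4    0.98] spin -1.47 q7 0.077 F [ 0.3 -0.3 -0.1] w 0.604 t 58.5
from [ 0.6199 -0.0464  0.2709] yaw -8.33 shift cm [ 33.95 -17.57  19.28] spin -1.47 q7 0.077 F [ 0.3 -0.3 -0.1] w 0.604 t 58.5
[ 0.6184 -0.0416] [0.0298 0.0504] long yaw 81.5
[0.6542 0.0604] [0.0083 0.0128] long yaw 171.7
[0.5074 0.0775] [0.0167 0.0212] long yaw 171.7
[0.4963 0.314 ] [0.03   0.0524] long yaw 87.5
[0.4978 0.3774] [0.0278 0.0527] long yaw 91.7
```

View pics/w25.png

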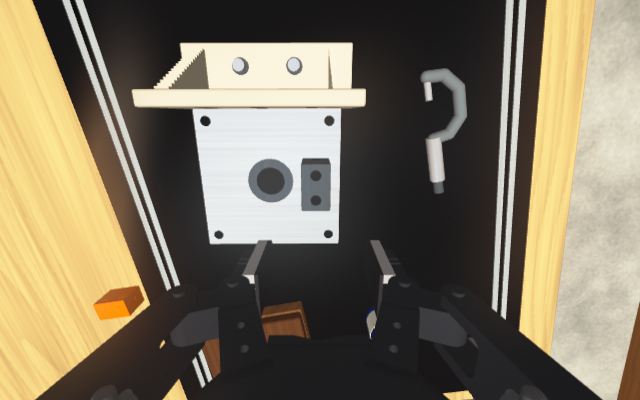

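>>> jog_arm([
  [0.4, [34, -17.4, 1], -1.4],
  [0.4, [34, -17.4, 1], -1.4],
  [0.4, [34, -17.4, 1], -1.4],
  [0.4, [34, -17.4, 1], -1.4],
  [0.4, [34, -17.4, 1], -1.4],
  [0.4, [34, -17.4, 1], -1.4],
  [0.4, [34, -17.4, 1], -1.4],
  [0.4, [34, -17.4, 1], -1.4],
  [0.4, [34, -17.4, 1], -1.4],
  [0.4, [34, -17.4, 7], -1.4],
  [0.4, [34, -17.4, 12], -1.4],
  [0.4, [34, -17.4, 12], -1.4],
])

```text
time_s: 60.05
eef_pos: [0.4927, 0.3128, 0.1431]
tcp_rot: [-0.0, 0.716, 0.698, -0.004]
ft_force: [0.3, -0.1, 0.6]
grip_width: 0.602
```

```bash
python3 go.py .497 .3145 .078 -2
```

```text
from [0.4927 0.3128 0.1431] yaw -1.49 shift cm [0.22 0.47 6.5 ] spin 0.1 q7 -0.461 F [ 0.3 -0.1  0.6] w 0.602 t 60.0
```

>>> jog_arm([
  [0.4, [0.2, 0.4, 3], 0],
  [0.4, [0.2, 0.4, 5.5], 0],
  [0.4, [0.2, 0.4, 6.4], 0],
  [0.4, [0.2, 0.4, 6.4], 0],
  [0.8, [0.2, 0.4, 6.4], 0],
  [0.8, [0.2, 0.4, 6.4], 0],
  [0.8, [0.2, 0.4, 6.4], 0],
  [0.8, [0.2, 0.4, 6.4], 0],
  [0.8, [0.2, 0.4, 4], 0],
  [0.8, [0.2, 0.4, -2], 0],
  [0.8, [0.2, 0.4, -8], 0],
  [0.8, [0.2, 0.4, -12], 0],
  [0.8, [0.2, 0.4, -12], 0],
])

```text
time_s: 61.68
eef_pos: [0.4999, 0.3187, 0.27]
tcp_rot: [0.0, 0.715, 0.699, 0.004]
ft_force: [0.1, -0.1, -3.3]
grip_width: 0.338
```

```bash
python3 fx.py 1 0 215 -8.2 1 0 72 -8.2
```

```text
fix mm now [343.4 115.5 220. ] Ffix [-0.1 -0.1 -3.3] tau [ 0.02  0.04 -0.01]
from [0.4999 0.3187 0.27  ] yaw -1.31 shift cm [-35.38   7.36   0.36] spin 1.38 q7 -0.515 F [ 0.1 -0.1 -3.3] w 0.338 t 61.7
from [0.4999 0.3187 0.27  ] yaw -1.31 shift cm [-35.46   7.28  14.66] spin 1.38 q7 -0.515 F [ 0.1 -0.1 -3.3] w 0.338 t 61.7
```

>>> jog_arm([
  [0.8, [-35.4, 7.3, 0.3], 1.4],
  [0.8, [-35.4, 7.3, 0.3], 1.4],
  [0.8, [-35.4, 7.3, 0.3], 1.4],
  [0.8, [-35.4, 7.3, 0.3], 1.4],
  [0.8, [-35.4, 7.3, 0.3], 1.4],
  [0.8, [-35.4, 7.3, 0.3], 1.4],
  [0.8, [-35.4, 7.3, 0.3], 1.4],
  [0.8, [-35.4, 7.3, 0.3], 1.4],
  [0.8, [-35.4, 7.3, 0.3], 1.4],
  [0.8, [-35.4, 7.3, 5], 1.4],
  [0.8, [-35.4, 7.3, 8], 1.4],
  [0.8, [-35.4, 7.3, 8], 1.4],
])

```text
time_s: 63.18
eef_pos: [0.5614, -0.0358, 0.184]
tcp_rot: [-0.002, 0.756, 0.655, -0.002]
ft_force: [-0.0, -0.1, -2.8]
grip_width: 0.335
```

```bash
python3 fx.py 1 1 70 -8.2
```

```text
fix mm now [  1.3   4.2 134. ] Ffix [-0.1  0.  -2.8] tau [ 0.02  0.02 -0.05]
from [ 0.5614 -0.0358  0.184 ] yaw -8.17 shift cm [-0.03  0.35  6.39] spin 0.01 q7 0.099 F [-0.  -0.1 -2.8] w 0.335 t 63.2
```

>>> jog_arm([
  [0.8, [0, 0.3, 2], 0],
  [0.8, [0, 0.3, 4], 0],
  [0.8, [0, 0.3, 5.6], 0],
  [0.8, [0, 0.3, 6.2], 0],
  [0.8, [0, 0.3, 6.4], 0],
  [0.8, [0, 0.3, 6.55], 0],
  [0.8, [0, 0.3, 6.55], 0],
])

```text
time_s: 64.05
eef_pos: [0.5663, -0.038, 0.1231]
tcp_rot: [-0.001, 0.756, 0.654, 0.001]
ft_force: [-5.8, 1.4, 12.1]
grip_width: 0.335
```

```bash
python3 fx.py
```

```text
fix mm now [-0.1 -1.  73.1] Ffix [ 0.6  6.  12.1] tau [0.19 1.34 0.03]
```

>>> jog_arm([
  [0.8, [0, 0, -0.15], 0],
  [0.56, [0, 0, -0.15], 0],
  [0.56, [0, 0, -0.15], 0],
  [0.56, [0, 0, -0.15], 0],
  [0.56, [0, 0, -4], 0],
  [0.56, [0, 0, -9], 0],
  [0.4, [0, 0, -14.5], 0],
  [0.4, [0, 0, -14.5], 0],
])

```text
time_s: 65.05
eef_pos: [0.5689, -0.0387, 0.2704]
tcp_rot: [0.003, 0.757, 0.654, 0.004]
ft_force: [-0.1, 0.5, 0.2]
grip_width: 0.598
```

```bash
python3 - <<'E'
from blk import *
c,p,d=grab("wrist","w26.png"); np.savez("w26.npz",p=p,d=d); blocks(c,p,d,(150,100,500,330),.12,.145,.132); c,p,d=grab("top","t26.png")
blocks(c,p,d,(140,160,225,245))
E
python3 go.py .498 .378 .26 1 .498 .378 .079 1
```

```text
[ 0.5668 -0.0379] [0.0294 0.0511] long yaw 80.6
[ 0.6173 -0.0412] [0.0314 0.0504] long yaw 81.6
[0.4978 0.3774] [0.0278 0.0527] long yaw 91.7
from [ 0.5661 -0.0379  0.2658] yaw -8.3 shift cm [ 40.17 -12.74   0.61] spin -1.86 q7 0.046 F [ 0.1  0.  -0.3] w 0.601 t 65.2
from [ 0.5661 -0.0379  0.2658] yaw -8.3 shift cm [ 40.15 -12.75  18.71] spin -1.86 q7 0.046 F [ 0.1  0.  -0.3] w 0.601 t 65.2
```

View pics/w26.png

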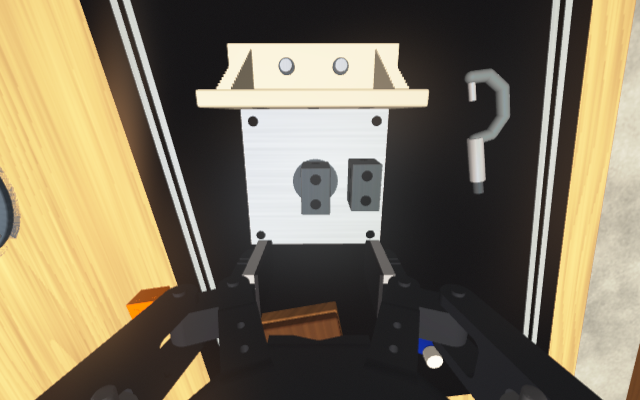

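Two blocks are on the plate, apart from each other and parallel. Now the third.

>>> jog_arm([
  [0.4, [40.2, -12.7, 0.6], -1.9],
  [0.4, [40.2, -12.7, 0.6], -1.9],
  [0.4, [40.2, -12.7, 0.6], -1.9],
  [0.4, [40.2, -12.7, 0.6], -1.9],
  [0.4, [40.2, -12.7, 0.6], -1.9],
  [0.4, [40.2, -12.7, 0.6], -1.9],
  [0.4, [40.2, -12.7, 0.6], -1.9],
  [0.4, [40.2, -12.7, 0.6], -1.9],
  [0.4, [40.2, -12.7, 0.6], -1.9],
  [0.4, [40.2, -12.7, 0.6], -1.9],
  [0.4, [40.2, -12.7, 6], -1.9],
  [0.4, [40.2, -12.7, 12], -1.9],
  [0.4, [40.2, -12.7, 12], -1.9],
])

```text
time_s: 66.78
eef_pos: [0.4962, 0.3749, 0.1417]
tcp_rot: [-0.0, 0.7, 0.714, -0.005]
ft_force: [-0.7, -0.2, 0.4]
grip_width: 0.599
```

```bash
python3 go.py .498 .378 .078 1
```

```text
from [0.4962 0.3749 0.1417] yaw 1.07 shift cm [0.35 0.23 6.37] spin 0.01 q7 -0.487 F [-0.7 -0.2  0.4] w 0.599 t 66.8
```

>>> jog_arm([
  [0.4, [0.3, 0.2, 3], 0],
  [0.4, [0.3, 0.2, 5.5], 0],
  [0.4, [0.3, 0.2, 6.3], 0],
  [0.4, [0.3, 0.2, 6.3], 0],
  [0.8, [0.3, 0.2, 6.3], 0],
  [0.8, [0.3, 0.2, 6.3], 0],
  [0.8, [0.3, 0.2, 6.3], 0],
  [0.8, [0.3, 0.2, 6.3], 0],
  [0.8, [0.3, 0.2, 4], 0],
  [0.8, [0.3, 0.2, -2], 0],
  [0.8, [0.3, 0.2, -8], 0],
  [0.8, [0.3, 0.2, -12], 0],
  [0.8, [0.3, 0.2, -12], 0],
  [0.8, [0.3, 0.2, -12], 0],
])

```text
time_s: 68.53
eef_pos: [0.4994, 0.3806, 0.264]
tcp_rot: [-0.0, 0.7, 0.714, -0.002]
ft_force: [0.2, -0.3, -3.4]
grip_width: 0.335
```

```bash
python3 fx.py 1 53 215 -8.2 1 53 72 -8.2
```

```text
fix mm now [404.6 124.9 214. ] Ffix [-0.2 -0.3 -3.4] tau [ 0.02 -0.02  0.  ]
from [0.4994 0.3806 0.264 ] yaw 1.2 shift cm [-40.99   0.5   -0.03] spin 1.88 q7 -0.536 F [ 0.2 -0.3 -3.4] w 0.335 t 68.5
from [0.4994 0.3806 0.264 ] yaw 1.2 shift cm [-40.97   0.54  14.27] spin 1.88 q7 -0.536 F [ 0.2 -0.3 -3.4] w 0.335 t 68.5
```

>>> jog_arm([
  [0.8, [-41, 0.5, 0], 1.9],
  [0.8, [-41, 0.5, 0], 1.9],
  [0.8, [-41, 0.5, 0], 1.9],
  [0.8, [-41, 0.5, 0], 1.9],
  [0.8, [-41, 0.5, 0], 1.9],
  [0.8, [-41, 0.5, 0], 1.9],
  [0.8, [-41, 0.5, 0], 1.9],
  [0.8, [-41, 0.5, 0], 1.9],
  [0.8, [-41, 0.5, 0], 1.9],
  [0.8, [-41, 0.5, 5], 1.9],
  [0.8, [-41, 0.5, 8], 1.9],
  [0.8, [-41, 0.5, 8], 1.9],
])

```text
time_s: 70.03
eef_pos: [0.5119, -0.0268, 0.1831]
tcp_rot: [-0.002, 0.756, 0.655, -0.003]
ft_force: [-0.6, 0.1, -3.3]
grip_width: 0.335
```

```bash
python3 fx.py 1 53 72 -8.2
```

```text
fix mm now [  3.2  54.4 133.1] Ffix [-0.   0.6 -3.3] tau [ 0.07  0.03 -0.03]
from [ 0.5119 -0.0268  0.1831] yaw -8.15 shift cm [-0.21  0.18  6.11] spin 0.01 q7 0.064 F [-0.6  0.1 -3.3] w 0.335 t 70.0
```

>>> jog_arm([
  [0.8, [-0.2, 0.1, 2], 0],
  [0.8, [-0.2, 0.1, 4], 0],
  [0.8, [-0.2, 0.1, 5.5], 0],
  [0.8, [-0.2, 0.1, 6], 0],
  [0.8, [-0.2, 0.1, 6.2], 0],
  [0.8, [-0.2, 0.1, 6.2], 0],
])

```text
time_s: 70.78
eef_pos: [0.5152, -0.0307, 0.1243]
tcp_rot: [0.0, 0.756, 0.654, 0.0]
ft_force: [-0.1, -0.3, -3.2]
grip_width: 0.331
```

```bash
python3 fx.py
```

```text
fix mm now [-0.3 50.5 74.3] Ffix [-0.3  0.1 -3.2] tau [ 0.02 -0.07 -0.01]
```

>>> jog_arm([
  [0.8, [0, -0.2, 0.1], 0],
  [0.8, [0, -0.2, 0.2], 0],
  [0.8, [0, -0.2, 0.3], 0],
  [0.8, [0, -0.2, 0.3], 0],
])

```text
time_s: 71.28
eef_pos: [0.5143, -0.0307, 0.1237]
tcp_rot: [0.0, 0.757, 0.654, 0.002]
ft_force: [-4.1, 1.8, 17.1]
grip_width: 0.336
```

>>> jog_arm([
  [0.8, [0, 0, -0.2], 0],
  [0.56, [0, 0, -0.2], 0],
  [0.56, [0, 0, -0.2], 0],
  [0.56, [0, 0, -0.2], 0],
  [0.56, [0, 0, -4], 0],
  [0.56, [0, 0, -9], 0],
  [0.4, [0, 0, -14.5], 0],
  [0.4, [-4, 0, -16], 0],
  [0.4, [-4, 0, -16], 0],
])

```text
time_s: 72.4
eef_pos: [0.5072, -0.0734, 0.2825]
tcp_rot: [0.001, 0.758, 0.652, 0.001]
ft_force: [0.0, 0.3, -0.2]
grip_width: 0.596
```

```bash
python3 fx.py
python3 - <<'E'
from blk import *
c,p,d=grab("wrist","w27.png"); np.savez("w27.npz",p=p,d=d); blocks(c,p,d,(100,75,500,330),.12,.145,.132); c,p,d=grab("top","t27.png")
P=pts(optics.get_calibration("wrist"),np.load("w27.npz")["d"])
E
```

```text
fix mm now [-43.6  52.4 232.5] Ffix [ 0.3  0.  -0.2] tau [-0.02  0.01  0.01]
[ 0.5128 -0.031 ] [0.0296 0.0496] long yaw 80.4
[ 0.5655 -0.0381] [0.0315 0.0493] long yaw 81.6
[ 0.6162 -0.0418] [0.0332 0.0489] long yaw 81.6
```

View pics/w27.png

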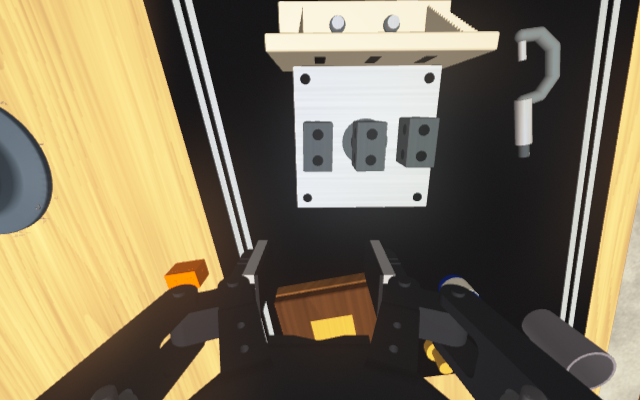

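>>> jog_arm([
  [0.4, [-5, 0, -2], 0],
  [0.4, [-8, 8, -3], 0],
  [0.4, [-8, 14, -3], 0],
  [0.4, [-8, 20, -3], 0],
  [0.4, [-8, 24, -3], 0],
  [0.4, [-8, 24, -3], 0],
])

```text
time_s: 73.25
eef_pos: [0.7361, -0.1814, 0.3044]
tcp_rot: [-0.002, 0.755, 0.656, -0.002]
ft_force: [0.8, 0.1, -0.1]
grip_width: 0.6
```

Run:
```python
from fx import *
def pl(c,p,roi):
    m=(p.astype(int).min(2)>150).astype(np.uint8); k=np.zeros_like(m); k[roi[1]:roi[3],roi[0]:roi[2]]=1; m&=k
    cs,_=cv2.findContours(m,cv2.RETR_EXTERNAL,cv2.CHAIN_APPROX_NONE); k=max(cs,key=cv2.contourArea)
    pp=np.array([f(ray(c,u,v,.092))[:2] for u,v in k[:,0]],np.float32); r=cv2.minAreaRect(pp); print('plate',np.round(r[0],1),np.round(r[1],1),round(r[2],2))
# earlier wrist picture
c,p,d=grab("wrist","w28.png"); c,p,d=grab("top","t28.png"); pl(c,p,(291,140,375,225))
cv2.imwrite("pics/t28c.png",cv2.resize(p[40:250,130:490],None,fx=2.2,fy=2.2,interpolation=cv2.INTER_CUBIC)[:,:,::-1])
```

```text
plate [36.3 -2.5] [166.9 132.5] 86.14
```

View pics/t28c.png

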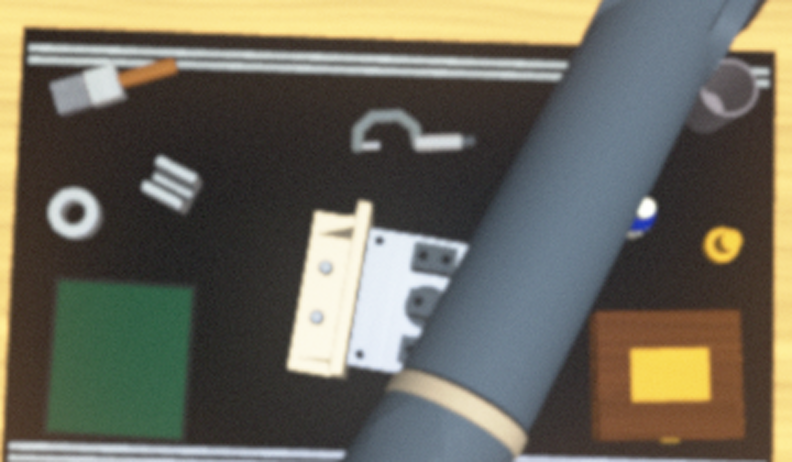

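View pics/w28.png

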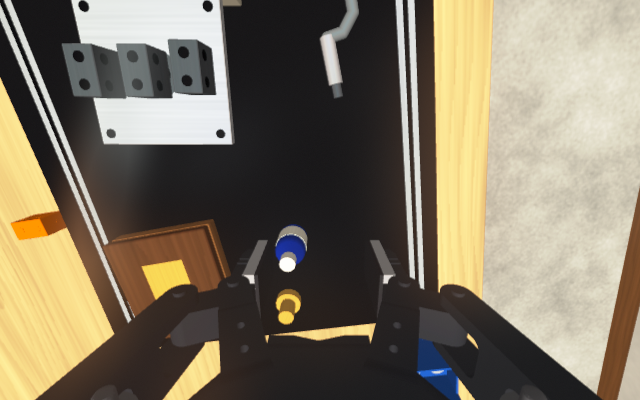

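A final check: I'll press the near edge lightly with both fingers to confirm the plate is still against the wall.

```bash
python3 fx.py -125 0 235 -8.2 -125 0 22 -8.2
```

```text
fix mm now [-119.9 -186.6  258. ] Ffix [-1.2 -0.3  0.5] tau [ 0.   -0.   -0.02]
from [ 0.7329 -0.183   0.308 ] yaw -8.26 shift cm [ -0.53 -18.65   2.38] spin -0.01 q7 0.329 F [ 0.1 -1.2  0.5] w 0.598 t 73.3
from [ 0.7329 -0.183   0.308 ] yaw -8.26 shift cm [ -0.53 -18.56  23.68] spin -0.01 q7 0.329 F [ 0.1 -1.2  0.5] w 0.598 t 73.3
```

>>> jog_arm([
  [0.2, [-0.5, -6, 2], 0],
  [0.2, [-0.5, -12, 2], 0],
  [0.2, [-0.5, -18.6, 2], 0],
  [0.2, [-0.5, -18.6, 2], 0],
  [0.2, [-0.5, -18.6, 2], 0],
  [0.2, [-0.5, -18.6, 8], 0],
  [0.2, [-0.5, -18.6, 14], 0],
  [0.2, [-0.5, -18.6, 20], 0],
  [0.2, [-0.5, -18.6, 23.4], 0],
  [0.2, [-0.5, -18.6, 23.4], 0],
])

```text
time_s: 74.6
eef_pos: [0.5476, -0.1614, 0.0743]
tcp_rot: [-0.002, 0.756, 0.654, -0.002]
ft_force: [-0.1, 0.2, 1.3]
grip_width: 0.8
```

```bash
python3 fx.py -93 0 22 -8.2
python3 - <<'E'
from fx import *
c,p,d=grab("wrist","w29.png")
m=(p.astype(int).min(2)>170)
for u in (170,250,320,400,470):
    r=np.nonzero(m[100:235,u])[0]+100; print(u,r.max(),f(ray(c,u,r.max()+.5,.092)).round(1))
E
```

```text
fix mm now [-125.    -0.1   24.3] Ffix [0.2 0.1 1.3] tau [ 0.01 -0.1   0.04]
from [ 0.5476 -0.1614  0.0743] yaw -8.27 shift cm [ 3.2  -0.02  0.23] spin -0.01 q7 0.507 F [-0.1  0.2  1.3] w 0.8 t 74.6
170 185 [-78.6  64.8  42. ]
250 185 [-78.6  29.9  42. ]
320 185 [-78.6  -0.6  42. ]
400 185 [-78.6 -35.2  42. ]
470 185 [-78.6 -65.5  42. ]
```

View pics/w29.png

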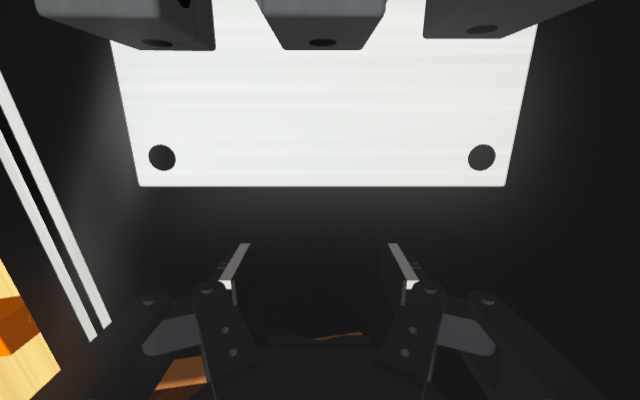

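>>> jog_arm([
  [0.2, [2, 0, 0.1], 0],
  [0.2, [3, 0, 0.1], 0],
  [0.2, [3.4, 0, 0.1], 0],
  [0.2, [3.8, 0, 0.1], 0],
  [0.2, [4.1, 0, 0.1], 0],
  [0.2, [4.1, 0, 0.1], 0],
])

```text
time_s: 75.4
eef_pos: [0.5542, -0.1281, 0.0772]
tcp_rot: [0.005, 0.757, 0.653, -0.002]
ft_force: [-0.4, -12.7, -0.4]
grip_width: 0.799
```

```bash
python3 fx.py
```

```text
fix mm now [-91.1  -2.   27.2] Ffix [-12.6  -1.4  -0.4] tau [-2.68  0.03  0.48]
```

>>> jog_arm([
  [0.2, [-1, 0, 0], 0],
  [0.2, [-4, 0, 0], 0],
  [0.2, [-6, 0, -6], 0],
  [0.2, [-6, 0, -12], 0],
  [0.2, [-6, 0, -18], 0],
  [0.2, [-6, 0, -23], 0],
  [0.2, [-4, -6, -23], 0],
  [0.2, [-2, -12, -23], 0],
  [0.2, [0, -18, -23], 0],
  [0.2, [6, -20, -23], 0],
  [0.2, [12, -20, -23], 0],
  [0.2, [18, -20, -23], 0],
  [0.2, [24, -20, -23], 0],
  [0.2, [30, -18, -23], 0],
  [0.2, [36, -15, -23], 0],
  [0.2, [42, -12, -23], 0],
  [0.2, [42, -12, -23], 0],
  [0.2, [42, -12, -23], 0],
])

```text
time_s: 77.65
eef_pos: [0.4956, 0.3115, 0.3053]
tcp_rot: [-0.0, 0.756, 0.654, -0.001]
ft_force: [0.6, -0.2, 0.1]
grip_width: 0.8
```

Run:
```python
from blk import *
c,p,d=grab("scene","s30.png"); c,p,d=grab("top","t30.png"); print(manip.state()["eef_pos"],manip.state()["time_s"])
blocks(c,p,d,(285,130,380,230),.12,.145,.132)
cv2.imwrite("pics/t30c.png",cv2.resize(p[40:250,130:490],None,fx=2.2,fy=2.2,interpolation=cv2.INTER_CUBIC)[:,:,::-1])
```

```text
[0.4956 0.31   0.3061] 77.75
[ 0.5115 -0.0331] [0.0303 0.0494] long yaw 80.3
[ 0.565  -0.0405] [0.0309 0.0498] long yaw 81.4
[ 0.6165 -0.0442] [0.0313 0.0495] long yaw 81.4
```

View pics/t30c.png

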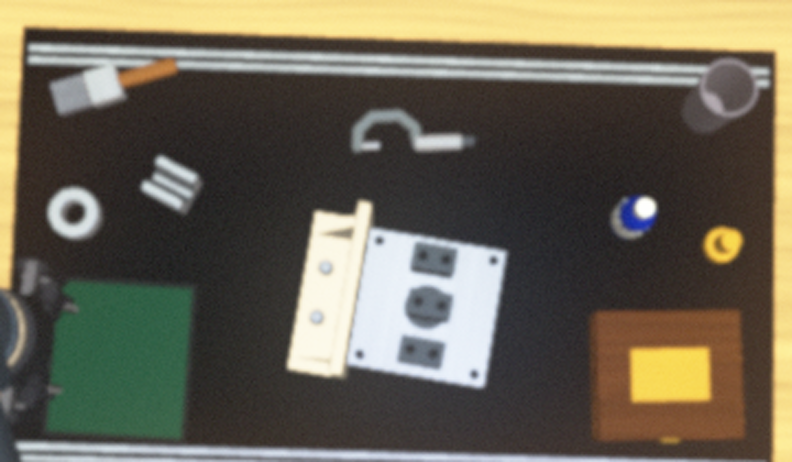

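```bash
python3 -c "
from h import *
print(finish_job())"
```

```text
the job is handed in; nothing more can be done
None
```

The job is done and handed in at about 78 s, with no check failing at the end. The three blocks present went onto the mat. I then turned the plate over: levered it up against the wall, turned it 180° held upright, and lowered it on a finger to about 0° without a drop. Then I set the blocks back on it.

**Last checks**
- **Plate:** it lies bare face up with its top at about 42 mm above the granite. Its near edge read -78.6 mm along its whole width, so it is square to the wall. It measured about 1 mm off centre on the parallels before the blocks went back. A final 13 N push met the wall at the same point as before.
- **Blocks:** all three stand upright in a row about 52 mm apart, each well inside the plate.
- **Other instruments:** in the last top view they look unmoved, and the arm is clear of everything.

**Along the way**
- One block first overhung the mat edge by about 6 mm, so I moved it fully onto the mat before starting on the plate.
- One placing on the mat pressed harder than I intended, with about 50 N vertical at the wrist, still under the 120 N limit.
- The top and wrist cameras disagreed by 2–4 mm on block positions.

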